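# Drive a worn axle pin out of a pump bearing block and clip the drift away

## Task

Drive the worn brass axle pin out of the pump's bearing block: take the red-gripped drift from the table, push its long steel end into the open bore on the near side of the block until the pin comes out at the far side and drops into the blue catch tray. Then draw the drift out and snap it down into both spring clips of the tool rest, fully home, and let go. Leave the pin in the tray, and do not knock or shift the parts box or the small red-capped bottle.

Things in the scene. Friction and masses are not known exactly. Their poses are not given: they have to be found in the camera images.
- bore_mouth (a point): Centre of the near mouth of the level, 17 mm wide through bore of the bearing block, 55 mm above the table. Axes: x along the bore into the block, the way to push (the far mouth is at x = +44 mm); y to the left seen along x; z up.
- bearing_block: Bare aluminium bearing block with a round top, fixed on a grey base plate: 44 mm long along the bore, 48 mm wide over a 72 mm foot, top 79 mm above the table. Origin: on the table under the middle of the bore; axes as bore_mouth. The plate is 8 mm thick, 76 mm wide and begins 8 mm before the near mouth; only the drift lies before it.
- pin_center (a point): Centre of the worn brass axle pin, solid, 16 mm in diameter, 30 mm long, x along it. At the start it sits in the bore, its near end 8 mm behind the near mouth, its far end 6 mm short of the far mouth. Tight fit: 5 to 12 N along the bore move it for the first 17 mm, then it slides easily; it falls out when its near end reaches the far mouth.
- axle_pin: The same pin: origin and axes as pin_center.
- tray_floor (a point): Centre of the floor (11 mm above the table) of the blue catch tray with black lining, fixed on the base plate under the far mouth of the bore: inside 72 mm along the bore (x) by 60 mm (y), walls 17 mm high. Axes as bore_mouth.
- drift_grip (a point): Middle of the drift's red grip, on the axis. The drift is a straight rod, 148 mm long, 0.1 to 0.16 kg; x along it towards its long steel end, the nose. The grip is 16 mm in diameter, from x = -24 to +24 mm. At the start it lies on the table, its axis level and 13 mm up. Grasp it across the grip from above.
- drift: The same drift: origin and axes as drift_grip. Hexagonal steel collars, 26 mm across flats, 4 mm thick, end the grip (x = +-24 to +-28 mm); they do not enter the bore, so the nose goes in 60 mm at most. Plain 13 mm steel runs from the front collar to the nose (x = +88 mm) and from the rear collar to the tail (x = -60 mm; too short to drive the pin out).
- drift_nose (a point): Centre of the nose's flat face, 9 mm wide, tapering out to 13 mm within 3 mm; 88 mm ahead of drift_grip, axes the same.
- clip_seat (a point): Point half-way between the two clips of the tool rest where drift_grip lies when home, 46 mm above the table; x along the line of the clips (the drift's axis, either way round), z up. Held level above it, the drift is pressed straight down with 5 to 20 N in all until it snaps in and rests on the clips' bottoms. 10 mm off centre along x is allowed.
- clip_rest: The tool rest: fixed grey plate 150 x 50 x 8 mm, origin under its centre, axes as clip_seat. Two black posts at x = +-44 mm (14 mm wide) carry upward-open C-shaped steel spring clips, 10 mm wide, that grip the plain 13 mm steel outside the collars. Their flared lips reach 12 mm above clip_seat; the throat, 10 mm wide, springs open.
- parts_box: Blue compartment box with a clear lid, 75 x 129 x 34 mm, loose, origin at the centre of its underside. A bystander, off to the right behind a tall fixed glass flask (195 mm wide, 320 mm tall) that stands right of the bearing block: keep clear of both. A black cable 8 mm thick lies fixed on the table between the drift and the robot.
- bottle_3: Small reagent bottle with a red cap, 36 mm in diameter, 64 mm tall, loose, origin at the centre of its underside. A bystander beyond the tool rest.

How it is judged:
By the outcome, as a careful person would: the job done as asked, in the order asked, and still so for the second after the job is handed in, with the robot touching nothing.
It also fails if it takes over 53 s, if anything falls off the work surface, if the arm or the gripper's body presses on something with over 40 N, if the wrist force passes 120 N, or if a joint passes its speed limit or range.

## Robot

A 6-joint arm with a two-finger parallel gripper is mounted at the origin on the work surface; the furniture and walls round the work are solid. World frame = base frame: x ahead of the robot, y to its left, z up, the work surface at z = 0. Lengths are in m, angles in rad, forces in N, time in s.
With the tool pointing down it reaches from about 0.35 to 0.725 m from the base axis. Payload 6 kg.
Tool frame: the origin (TCP) lies on the centre line of the jaws, within the pads' length; the fingertips stand env.tcp_to_tips ahead of it and the grasp point (between the pads) lies 3 mm ahead of it (env.tcp_to_tips is the distance from the TCP to the fingertips, in m); z points along the fingers, y is the direction in which the jaws open and shut (so a half turn about z gives the same grasp; the last joint's range is limited). The gripper opens to 85 mm and grips with 20 to 120 N. Pads are 22 mm wide; open, the fingers measure 114 mm over their backs; the gripper's body (76 mm by 85 mm) begins 54 mm behind the grasp point. The pads swing forward as they close: fully open they stand 13 mm farther back than shut.
Start: joints at [-0.899, 0.04, 0.085, 0, -1.615, -0.334], TCP at [0.199, -0.566, 0.253] pointing down, gripper open.
Joint ranges: [-2.56, 2.56], [-1.29, 2.01], [-1.08, 1.49], [-3.29, 1.98], [-2.81, -0.18], [-2.99, 2.99]. Speed limits (rad/s): [2.57, 2.57, 3.01, 3.14, 3.14, 3.14].

## Interface

Orientations are given as a unit quaternion [x, y, z, w].
In Python, from cell import env gives the robot as it stands. The module is installed in compiled form; this text tells all that it offers.
- The arm moves only by the tool arm_command, never from a script. Its arguments are lists of equal length, an entry for each row: "delta_pos": the shift along the tool's x, y, z each as a share of 0.1 m, from -1 to 1, a list of three; "rotation": the turn, a rotation vector about the tool's x, y, z each as a share of 90 degrees, from -1 to 1, a list of three. In form: {"delta_pos": [[x, y, z], ...], "rotation": [[rx, ry, rz], ...]}. A call has 1 to 12 rows; each row is the pose to reach, as a shift and turn from the pose measured when the call began, along the tool's axes at that moment; what a row does not reach only later rows make up. A row lasts 1/12 s, in which the tool goes at most 41.7 mm and 7.16 degrees, less where a joint would pass 70% of its speed; a pose out of reach is approached as far as the arm can. A call with a number of a shift or a turn outside -1 to 1 is refused whole. A call with a gripper value outside its range is refused whole. "grip" is the finger opening in mm, from 0 to 85.4, set as the call begins (left out, the last holds). The fingers move at their own pace and stop on an object; "grip_force" is the grip in N (left out, the last holds). Time passes only in rows, so rows that repeat a pose let the fingers close. It gives the time, the measured TCP pose, the force and the opening at its end, in the units of the state.
- env.state(): the state, without advancing time (a new reading comes with each control period).
- env.snapshot(name): name is "side" or "top"; returns a dict with "color" (384x512x3 uint8, red, green, blue), "range_z" (384x512 float32, m along the optical axis (not along the pixel's ray), 0 where there is no reading), "intrinsics" (3x3 intrinsics, pixels), "origin" and "orientation" of the camera in the world. Camera axes: x right, y up, looking along -z (the intrinsics and any distortion apply to the point x, -y, -z); pixel columns grow to the right and rows downward; lengths in m; the calibration is good to about 2 mm. A picture is of the moment at which its call begins.
- env.hand_in(): hands the job in, once; it reports no verdict.
Trained networks look in a picture, given as the dict that the camera call returned (one of the last four; its "shot" number tells which), for a name from the list of things; names that differ only in an ending like _2 or _b are one class to them, and where a whole thing is asked for, a point or a joint stands for the part that bears it (a point fixed in the world has none). Each returns a list of dicts, best first, with "confidence" (0 to 1); they miss things now and then, are a little off and sometimes report something else, mostly with a low value. They report only what shows in the picture. A call takes as long as a camera call.
- env.find_in(picture, label): "centre" ([column, row] in pixels, amid what is visible of it).
- env.place_of(picture, label): "centre" ([column, row] in pixels: a listed point, or the origin of a listed thing).
The state is a dict: "time_s": time; "joint_positions": joint angles; "qd": joint speeds; "joint_torque": joint torques, N m; "eef_pos": TCP position; "eef_rot": TCP orientation; "force": force on the tool from outside, world axes, zero at the start; "torque": the same for the moment, N m; "gripper_width": finger opening in m.
Only numpy, scipy, OpenCV 4.12 (cv2) and the standard library are available. Lean on these libraries where they do the work, as an engineer would, in place of code of your own. Each camera call takes 0.05 s, during which the arm holds its last target.

## Working session

There is one attempt and no reset: what is moved stays moved. The work goes in short steps, Python scripts to look and compute and a tool call to move; the robot and the scene stay as the last step left them, time stands still between calls to the robot, and variables do not carry over. Pictures are saved under pics/ and viewed, and the job is handed in when it is done.

Besides the shell and the picture viewer there is one more tool, called after "Request:" as name(argument=value, ...) on one line, values as JSON. arm_command: Moves the arm, as the interface text tells. Its arguments: {"type":"object","properties":{"delta_pos":{"type":"array","items":{"type":"array","items":{"type":"number"}}},"rotation":{"type":"array","items":{"type":"array","items":{"type":"number"}}},"grip":{"type":"number"},"grip_force":{"type":"number"}},"required":["delta_pos","rotation"]}

```bash
mkdir -p pics
cat > h.py <<'E'
import numpy as np, cv2
from scipy.spatial.transform import Rotation as R
from cell import env
def px2w(s,uv,z=None,depth=None):
    K=np.array(s["intrinsics"]);o=np.array(s["origin"]);q=np.array(s["orientation"])
    Rm=R.from_quat(q).as_matrix() if q.shape==(4,) else q
    d=np.array([(uv[0]-K[0,2])/K[0,0],-(uv[1]-K[1,2])/K[1,1],-1.0]);dw=Rm@d
    t=(z-o[2])/dw[2] if z is not None else depth
    return o+dw*t
def w2px(s,p):
    K=np.array(s["intrinsics"]);o=np.array(s["origin"]);q=np.array(s["orientation"])
    Rm=R.from_quat(q).as_matrix() if q.shape==(4,) else q
    c=Rm.T@(np.array(p)-o)
    return np.array([K[0,2]+K[0,0]*c[0]/-c[2],K[1,2]+K[1,1]*c[1]/c[2]])
def cloud(s):
    z=s["range_z"];K=np.array(s["intrinsics"]);v,u=np.mgrid[:384,:512]
    d=np.stack([(u-K[0,2])/K[0,0],-(v-K[1,2])/K[1,1],-np.ones_like(z)],-1)*z[...,None]
    Rm=R.from_quat(s["orientation"]).as_matrix()
    return d@Rm.T+np.array(s["origin"])
def save(s,n): cv2.imwrite("pics/"+n,cv2.cvtColor(s["color"],cv2.COLOR_RGB2BGR))
E
python3 - <<'E'
from h import *
np.set_printoptions(precision=4,suppress=True)
st=env.state();print(st);print(env.tcp_to_tips)
hz={"bore_mouth":.055,"bearing_block":0,"pin_center":.055,"tray_floor":.011,"drift_grip":.013,"drift_nose":.013,"clip_seat":.046,"clip_rest":0,"parts_box":0,"bottle_3":0}
for n in("top","side"):
    s=env.snapshot(n);save(s,n+"0.png");print(n,s.keys(),s["intrinsics"],s["origin"],s["orientation"])
    for l,z in hz.items():
        for r in env.place_of(s,l)[:2]:
            print(l,r["centre"],round(r["confidence"],2),px2w(s,r["centre"],z=z))
E
```

```text
{'time_s': 0.0, 'joint_positions': array([-0.8993,  0.0409,  0.0838, -0.0005, -1.6155, -0.3337]), 'qd': array([-0.0007, -0.0014, -0.0002, -0.0007, -0.0007,  0.0001]), 'joint_torque': array([ -0.0006, -36.8185,  34.7419,   6.9326,  -0.0055,   0.    ]), 'eef_pos': array([ 0.1989, -0.5658,  0.2523]), 'eef_rot': array([-0.1681,  0.9858,  0.0009, -0.0002]), 'force': array([-0.0439,  0.211 ,  1.2541]), 'torque': array([0.0086, 0.0523, 0.0155]), 'gripper_width': 0.08495182379289395}
0.022
top dict_keys(['color', 'range_z', 'intrinsics', 'origin', 'orientation', 'shot']) [[442.381    0.     257.0124]
 [  0.     442.381  194.2469]
 [  0.       0.       1.    ]] [0.2994 0.0779 1.2604] [ 0.0717 -0.0585 -0.7025  0.7057]
bore_mouth [208.7, 180.6] 0.81 [0.5626 0.2363 0.055 ]
bearing_block [211.4, 181.1] 0.24 [0.5732 0.2356 0.    ]
tray_floor [219.0, 153.4] 0.56 [0.6538 0.214  0.011 ]
drift_grip [195.2, 220.6] 0.66 [0.4553 0.2773 0.013 ]
clip_seat [153.0, 220.8] 0.77 [0.4502 0.3894 0.046 ]
clip_rest [157.3, 224.5] 0.76 [0.4452 0.3882 0.    ]
parts_box [151.7, 169.9] 0.73 [0.6065 0.4125 0.    ]
part
[... 392 characters left out ...]
uth [256.8, 131.2] 0.67 [ 0.4453 -0.1883  0.055 ]
bearing_block [281.1, 254.2] 0.75 [0.5472 0.2001 0.    ]
bearing_block [270.0, 269.6] 0.74 [0.5903 0.2282 0.    ]
pin_center [270.8, 266.9] 0.68 [0.5994 0.2501 0.055 ]
tray_floor [241.6, 274.6] 0.62 [0.6599 0.219  0.011 ]
drift_grip [331.2, 263.9] 0.69 [0.4526 0.2794 0.013 ]
drift_grip [357.3, 309.4] 0.27 [0.4576 0.4019 0.013 ]
drift_nose [359.6, 284.6] 0.56 [0.42   0.3528 0.013 ]
clip_seat [362.2, 296.5] 0.81 [0.4455 0.3909 0.046 ]
clip_rest [356.4, 308.5] 0.86 [0.453  0.3955 0.    ]
clip_rest [294.5, 338.0] 0.42 [0.6106 0.3992 0.    ]
parts_box [252.4, 127.9] 0.82 [ 0.4272 -0.2676  0.    ]
bottle_3 [297.0, 338.9] 0.72 [0.6065 0.4031 0.    ]
```

Run:
```python
from h import *
for n,(x0,y0) in(("top",(130,120)),("side",(210,200))):
    im=cv2.imread(f"pics/{n}0.png");c=im[y0:y0+150,x0:x0+200] if n=="side" else im[y0:y0+130,x0:x0+170]
    cv2.imwrite(f"pics/{n}0c.png",cv2.resize(c,None,fx=4,fy=4,interpolation=cv2.INTER_CUBIC))
```

```text
(no output)
```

View pics/top0.png

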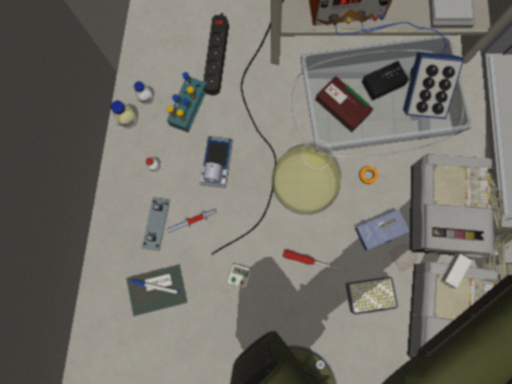

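View pics/side0.png

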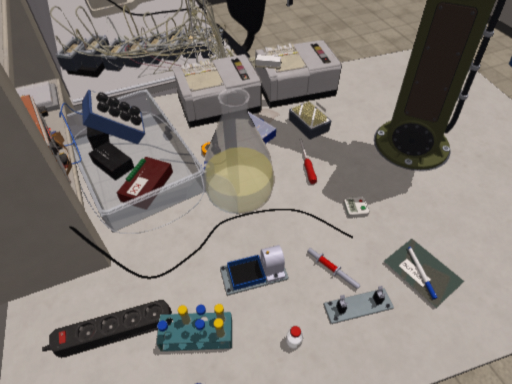

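```bash
ls pics
```

```text
side0.png
side0c.png
top0.png
top0c.png
```

View pics/top0c.png

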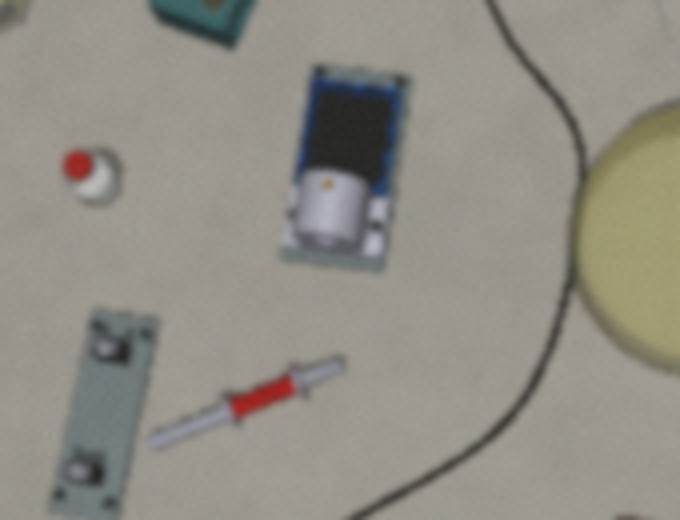

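View pics/side0c.png

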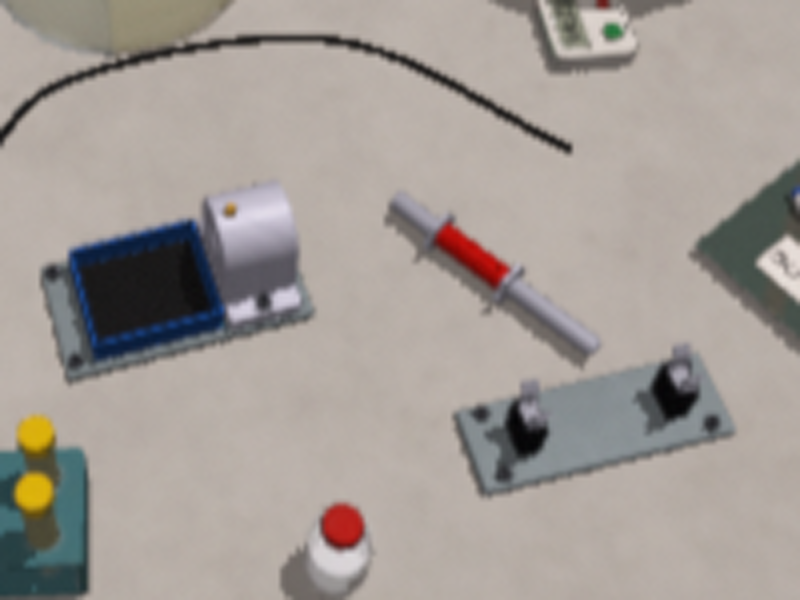

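Run:
```python
from h import *
np.set_printoptions(precision=4,suppress=True)
def box(P,m,name):
    p=P[m][:,:2].astype(np.float32)
    if len(p)<10: print(name,'few');return
    (c,wh,a)=cv2.minAreaRect((p*1000).astype(np.float32));print(name,len(p),np.round(c,1),np.round(wh,1),round(a,2))
for n in("top","side"):
    s=env.snapshot(n);P=cloud(s);C=s["color"].astype(int)
    X,Y,Z=P[...,0],P[...,1],P[...,2]
    ok=s["range_z"]>0
    t=ok&(X>.35)&(X<.5)&(Y>.0)&(Y<.15)
    print(n,"table z",np.median(Z[t]),Z[t].std())
    b=ok&(X>.5)&(X<.72)&(Y>.15)&(Y<.3)
    box(P,b&(Z>.004),"blockall")
    top=b&(Z>.06); box(P,top,"blocktop"); print("ztop",np.percentile(Z[b],99.5))
    r=ok&(X>.36)&(X<.53)&(Y>.35)&(Y<.43)&(Z>.004)
    box(P,r,"rest"); print(np.percentile(Z[r],[50,99]))
    for k in(1,):
        q=P[r&(Z>.03)];
        if len(q)>4:
            _,l,cc=cv2.kmeans(q.astype(np.float32),2,None,(3,50,1e-5),5,0);print("clips",cc,np.bincount(l.ravel()))
    red=(C[...,0]>140)&(C[...,1]<80)&(C[...,2]<90)&(X>.4)&(X<.52)&(Y>.2)&(Y<.34)
    v,u=np.nonzero(red);print("red px",u.mean(),v.mean(),len(u),px2w(s,(u.mean(),v.mean()),z=.015), "Z",np.median(Z[red]))
    pts=np.stack([u,v],1).astype(np.float32);l=cv2.fitLine(pts,cv2.DIST_L2,0,.01,.01).ravel()
    a=px2w(s,l[2:]-12*l[:2],z=.015);bb=px2w(s,l[2:]+12*l[:2],z=.015);print("drift dir",np.degrees(np.arctan2(*(bb-a)[[1,0]])))
    dm=ok&(Z>.006)&(X>.38)&(X<.53)&(Y>.19)&(Y<.345)
    box(P,dm,"drift")
    q=P[dm][:,:2]; q=q[(q[:,1]<.36)]
    l=cv2.fitLine(q.astype(np.float32),cv2.DIST_HUBER,0,.001,.001).ravel();print("driftline",np.degrees(np.arctan2(l[1],l[0])),l[2:])
    # noise
    print("noise")
```

```text
top table z -6.412780480002933e-05 0.021527853218806497
blockall 1387 [609.9 225.3] [216.6 146.6] 0.35
blocktop 272 [585.9 226.1] [46.9 44. ] 82.17
ztop 0.08100906621522842
rest 908 [442.8 389.6] [ 78.9 163.8] 89.98
[0.0087 0.0582]
clips [[0.4038 0.3975 0.0447]
 [0.4898 0.3827 0.0438]] [51 52]
red px 195.2 218.7 50 [0.4605 0.2771 0.015 ] Z 0.02115488841235491
drift dir -65.780515960087
drift 279 [452.9 266.4] [169.4 123.2] 81.66
driftline -65.88461 [0.4555 0.2843]
noise
side table z -0.0010813997934067676 0.018797725460706478
blockall 2057 [632.2 228. ] [ 81.5 150.9] 80.65
blocktop 363 [586.6 229.9] [45.5 44.7] 82.16
ztop 0.07944697158633247
rest 1450 [446.  383.1] [ 70.5 150.6] 80.37
[0.0077 0.0562]
clips [[0.492  0.3851 0.0427]
 [0.4051 0.3997 0.0419]] [ 98 103]
red px 327.87654320987656 262.48148148148147 81 [0.4588 0.2737 0.015 ] Z 0.0192642405891148
drift dir 113.82038134769094
drift 379 [418.3 270.4] [117.3 132.1] 18.03
driftline -68.72173 [0.4629 0.279 ]
noise
```

```bash
cat > fit.py <<'E'
from h import *
from scipy.optimize import least_squares
def fitblock(s):
    P=cloud(s);q=P[(s["range_z"]>0)&(P[...,0]>.54)&(P[...,0]<.63)&(P[...,1]>.18)&(P[...,1]<.28)&(P[...,2]>.062)]
    def f(p):
        a=p[1];n=np.array([-np.sin(a),np.cos(a)])
        lat=(q[:,:2]-[.586,.228])@n-p[0]
        return np.hypot(lat,q[:,2]-.055-p[2])-.024
    r=least_squares(f,[0,np.radians(-8),0],loss="soft_l1",f_scale=.001)
    a=r.x[1];u=np.array([np.cos(a),np.sin(a)]);n=np.array([-u[1],u[0]])
    al=(q[:,:2]-[.586,.228])@u;lo,hi=np.percentile(al,[2,98])
    c=np.array([.586,.228])+u*(lo+hi)/2+n*r.x[0]
    return c,np.degrees(a),r.x[2],hi-lo,np.abs(r.fun).mean(),len(q)
E
python3 - <<'E'
from fit import *
np.set_printoptions(precision=4,suppress=True)
for n in("top","side"):
    s=env.snapshot(n);P=cloud(s);C=s["color"].astype(int);ok=s["range_z"]>0
    print(n,fitblock(s))
    q=P[ok&(P[...,2]>.007)&(P[...,2]<.035)]
    c=np.array([.459,.276]);a=np.radians(114)
    for w in(.02,.014,.01,.008):
        u=np.array([np.cos(a),np.sin(a)]);nn=np.array([-u[1],u[0]])
        d=q[:,:2]-c;m=(abs(d@nn)<w)&(abs(d@u)<.085)
        g=q[m];l=cv2.fitLine(g[:,:2].astype(np.float32),cv2.DIST_HUBER,0,.001,.001).ravel()
        u=l[:2]*np.sign(l[1]);a=np.arctan2(u[1],u[0]);c0=l[2:]
        t=(g[:,:2]-c0)@u
        c=c0+u*(np.percentile(t,0.5)+np.percentile(t,99.5))/2-u*.014
    print("drift",c,np.degrees(a),np.ptp(np.percentile(t,[.5,99.5])),len(g),np.percentile(g[:,2],[10,50,95]))
    for z,rng in((.008,None),):
        m=ok&(P[...,2]>.005)&(P[...,2]<.012)&(P[...,0]>.35)&(P[...,0]<.54)&(P[...,1]>.345)&(P[...,1]<.44)
        k,lab,stt,cen=cv2.connectedComponentsWithStats((ok&(P[...,2]>.0045)&(P[...,0]>.35)&(P[...,0]<.54)&(P[...,1]>.34)&(P[...,1]<.44)).astype(np.uint8))
        j=1+np.argmax(stt[1:,4]);g=P[lab==j];g=g[g[:,2]<.014]
        r=cv2.minAreaRect((g[:,:2]*1000).astype(np.float32));print("restplate",r)
        g=P[(lab==j)&(P[...,2]>.048)];_,l,cc=cv2.kmeans(g.astype(np.float32),2,None,(3,50,1e-5),5,0);print(cc,np.bincount(l.ravel()),cc.mean(0),np.degrees(np.arctan2(*(cc[1]-cc[0])[[1,0]])))
E
```

```text
top (array([0.5858, 0.2266]), np.float64(-6.732362549076066), np.float64(0.00011083739268541772), np.float64(0.04256668254032833), np.float64(0.001847689205772257), 265)
drift [0.4606 0.2718] 113.142075 0.1404009305875492 246 [0.0158 0.0196 0.025 ]
restplate ((449.24859619140625, 391.76641845703125), (56.17792510986328, 153.033203125), 81.4153823852539)
[[0.4048 0.4001 0.0547]
 [0.4905 0.3851 0.0558]] [16 16] [0.4476 0.3926 0.0552] -9.900689
side (array([0.5868, 0.2281]), np.float64(-7.682348788879109), np.float64(-0.0009057256477302389), np.float64(0.04295954919857892), np.float64(0.0013295519495422213), 355)
drift [0.4649 0.2752] 112.875984 0.14062772544603128 354 [0.0128 0.0179 0.0241]
restplate ((447.7180480957031, 392.6633605957031), (50.51169204711914, 150.32627868652344), 80.30984497070312)
[[0.4901 0.3819 0.0548]
 [0.4034 0.3973 0.0539]] [27 29] [0.4468 0.3896 0.0544] 169.96057
```

```bash
cat > plan.py <<'E'
from h import *
import sys,json
def plan(tgts,rnd=3,frm=None):
    # tgts: list of (x,y,z,yaw deg of tool x), tool pointing down
    st=env.state();p=np.array(st["eef_pos"]);Rc=R.from_quat(st["eef_rot"])
    if frm is not None: p=np.array(frm[:3]);Rc=down(frm[3])
    D=[];T=[]
    for t in tgts:
        Rt=down(t[3])
        D.append(np.round(Rc.inv().apply(np.array(t[:3])-p)/.1,rnd).tolist())
        T.append(np.round((Rc.inv()*Rt).as_rotvec()/(np.pi/2),rnd).tolist())
    print(json.dumps({"delta_pos":D,"rotation":T}))
def down(yaw): return R.from_euler("z",yaw,degrees=True)*R.from_euler("x",180,degrees=True)
def lin(a,b,n): return [np.array(a)+(np.array(b)-np.array(a))*(i+1)/n for i in range(n)]
def show():
    st=env.state();m=R.from_quat(st["eef_rot"]).as_matrix()
    print(round(st["time_s"],2),np.round(st["eef_pos"],4),"yaw",round(np.degrees(np.arctan2(m[1,0],m[0,0])),2),"zax",np.round(m[:,2],3),"F",np.round(st["force"],1),"w",round(st["gripper_width"]*1e3,1),"q",np.round(st["joint_positions"],2))
E
python3 - <<'E'
from plan import *
show()
s=env.snapshot("top");P=cloud(s)
for px in((307,178),(320,150)):print(px2w(s,px,z=0.1))
print(P[160:200:10,290:330:10,2])
A=[(.24,-.49,.32,-160.7),]
plan([(.25,-.50,.335,-140)])
# sequence with nominal frames
wps=[(.199,-.566,.252,-160.7),(.25,-.49,.34,-135),(.30,-.40,.42,-105),(.35,-.31,.42,-80),(.38,-.18,.42,-45),(.39,-.05,.42,-10),(.40,.08,.42,25),(.43,.19,.40,60),(.461,.262,.31,95),(.461,.2745,.22,113.5)]
for a,b in zip(wps,wps[1:]): plan([b],frm=a)
E
```

```text
1.3 [ 0.1989 -0.5661  0.2533] yaw -160.65 zax [-0.  0. -1.] F [-0.7  0.1  0.1] w 85.5 q [-0.9   0.04  0.08 -0.   -1.62 -0.33]
[ 0.56053684 -0.03356969  0.1       ]
[ 0.63840645 -0.06988661  0.1       ]
[[0.20275211 0.26119985 0.08422118 0.08740937]
 [0.21092258 0.24947781 0.27241485 0.27748082]
 [0.18969672 0.22558344 0.23836206 0.23534954]
 [0.16394287 0.1821311  0.20002775 0.19084692]]
{"delta_pos": [[-0.702, 0.454, -0.817]], "rotation": [[0.0, -0.0, -0.229]]}
{"delta_pos": [[-0.733, 0.549, -0.88]], "rotation": [[0.0, 0.0, -0.286]]}
{"delta_pos": [[-0.99, 0.283, -0.8]], "rotation": [[0.0, 0.0, -0.333]]}
{"delta_pos": [[-0.999, -0.25, -0.0]], "rotation": [[0.0, 0.0, -0.278]]}
{"delta_pos": [[-1.228, -0.521, -0.0]], "rotation": [[0.0, 0.0, -0.389]]}
{"delta_pos": [[-0.849, -0.99, -0.0]], "rotation": [[-0.0, 0.0, -0.389]]}
{"delta_pos": [[-0.127, -1.298, -0.0]], "rotation": [[0.0, 0.0, -0.389]]}
{"delta_pos": [[0.737, -0.87, 0.2]], "rotation": [[0.0, 0.0, -0.389]]}
{"delta_pos": [[0.779, -0.092, 0.9]], "rotation": [[0.0, 0.0, -0.389]]}
{"delta_pos": [[0.125, 0.011, 0.9]], "rotation": [[-0.0, 0.0, -0.206]]}
```

Request:
arm_command(delta_pos=[[-0.733, 0.549, -0.88], [-0.733, 0.549, -0.88], [-0.733, 0.549, -0.88], [-0.733, 0.549, -0.88]], rotation=[[0, 0, -0.286], [0, 0, -0.286], [0, 0, -0.286], [0, 0, -0.286]], grip=40)

```text
time_s: 1.68
eef_pos: [0.2515, -0.4885, 0.3489]
eef_rot: [-0.387, 0.922, -0.005, 0.001]
force: [-0.9, -1.5, 1.2]
gripper_width: 0.0405
```

Request:
arm_command(delta_pos=[[-0.99, 0.283, -0.8], [-0.99, 0.283, -0.8], [-0.99, 0.283, -0.8], [-0.99, 0.283, -0.8]], rotation=[[0, 0, -0.333], [0, 0, -0.333], [0, 0, -0.333], [0, 0, -0.333]])

```text
time_s: 2.02
eef_pos: [0.3008, -0.3953, 0.4337]
eef_rot: [-0.603, 0.798, -0.009, 0.001]
force: [-1.0, -1.0, 0.8]
gripper_width: 0.0398
```

Run:
```python
from plan import *
show()
```

```text
2.02 [ 0.3008 -0.3953  0.4337] yaw -105.82 zax [ 0.012 -0.013 -1.   ] F [-1.  -1.   0.8] w 39.8 q [-0.51 -0.15  0.24  0.01 -1.94  0.24]
```

Run:
```python
from plan import *
wps=[(.3008,-.3953,.43,-105.8),(.34,-.31,.43,-75),(.38,-.22,.43,-45),(.39,-.12,.43,-10),(.39,-.02,.43,25),(.41,.075,.42,60),(.44,.17,.40,95),(.4605,.25,.33,113.5),(.4605,.2745,.24,113.5)]
for a,b in zip(wps,wps[1:]): plan([b],frm=a)
plan([wps[1]])
```

```text
{"delta_pos": [[-0.928, -0.145, -0.0]], "rotation": [[0.0, 0.0, -0.342]]}
{"delta_pos": [[-0.766, -0.619, -0.0]], "rotation": [[0.0, 0.0, -0.333]]}
{"delta_pos": [[-0.636, -0.778, -0.0]], "rotation": [[-0.0, 0.0, -0.389]]}
{"delta_pos": [[-0.174, -0.985, -0.0]], "rotation": [[0.0, 0.0, -0.389]]}
{"delta_pos": [[0.583, -0.776, 0.1]], "rotation": [[0.0, 0.0, -0.389]]}
{"delta_pos": [[0.973, -0.215, 0.2]], "rotation": [[0.0, 0.0, -0.389]]}
{"delta_pos": [[0.779, 0.274, 0.7]], "rotation": [[-0.0, 0.0, -0.206]]}
{"delta_pos": [[0.225, 0.098, 0.9]], "rotation": [[0.0, 0.0, 0.0]]}
{"delta_pos": [[-0.927, -0.144, 0.03]], "rotation": [[-0.008, -0.008, -0.342]]}
```

Request:
arm_command(delta_pos=[[-0.927, -0.144, 0.03], [-0.927, -0.144, 0.03], [-0.927, -0.144, 0.03], [-0.927, -0.144, 0.03], [-0.927, -0.144, 0.03]], rotation=[[-0.008, -0.008, -0.342], [-0.008, -0.008, -0.342], [-0.008, -0.008, -0.342], [-0.008, -0.008, -0.342], [-0.008, -0.008, -0.342]])

```text
time_s: 2.43
eef_pos: [0.3405, -0.309, 0.4305]
eef_rot: [0.796, -0.605, 0.0, 0.0]
force: [0.3, 0.0, 0.5]
gripper_width: 0.0399
```

Request:
arm_command(delta_pos=[[-0.766, -0.619, 0], [-0.766, -0.619, 0], [-0.766, -0.619, 0], [-0.766, -0.619, 0]], rotation=[[0, 0, -0.333], [0, 0, -0.333], [0, 0, -0.333], [0, 0, -0.333]])

```text
time_s: 2.77
eef_pos: [0.3806, -0.2161, 0.4304]
eef_rot: [0.921, -0.389, 0.0, -0.0]
force: [0.3, -0.5, -0.8]
gripper_width: 0.0401
```

Request:
arm_command(delta_pos=[[-0.636, -0.778, 0], [-0.636, -0.778, 0], [-0.636, -0.778, 0], [-0.636, -0.778, 0], [-0.636, -0.778, 0]], rotation=[[0, 0, -0.389], [0, 0, -0.389], [0, 0, -0.389], [0, 0, -0.389], [0, 0, -0.389]])

```text
time_s: 3.18
eef_pos: [0.3921, -0.1151, 0.4307]
eef_rot: [0.996, -0.09, 0.001, -0.0]
force: [0.5, 0.6, -1.0]
gripper_width: 0.0401
```

Request:
arm_command(delta_pos=[[-0.174, -0.985, 0], [-0.174, -0.985, 0], [-0.174, -0.985, 0], [-0.174, -0.985, 0], [-0.174, -0.985, 0]], rotation=[[0, 0, -0.389], [0, 0, -0.389], [0, 0, -0.389], [0, 0, -0.389], [0, 0, -0.389]])

```text
time_s: 3.6
eef_pos: [0.3925, -0.0139, 0.4308]
eef_rot: [0.976, 0.219, 0.001, -0.0]
force: [-0.8, -0.9, 0.4]
gripper_width: 0.0398
```

Run:
```python
from plan import *
show()
plan([(.41,.075,.42,60)])
```

```text
3.6 [ 0.3925 -0.0139  0.4308] yaw 25.25 zax [ 0.002  0.001 -1.   ] F [-0.8 -0.9  0.4] w 39.8 q [ 0.49 -0.41  0.03  0.   -2.01  1.52]
{"delta_pos": [[0.538, -0.729, 0.109]], "rotation": [[0.001, -0.001, -0.386]]}
```

Request:
arm_command(delta_pos=[[0.538, -0.729, 0.109], [0.538, -0.729, 0.109], [0.538, -0.729, 0.109], [0.538, -0.729, 0.109], [0.538, -0.729, 0.109]], rotation=[[0, 0, -0.386], [0, 0, -0.386], [0, 0, -0.386], [0, 0, -0.386], [0, 0, -0.386]])

```text
time_s: 4.02
eef_pos: [0.4101, 0.076, 0.4196]
eef_rot: [0.864, 0.503, 0.001, 0.0]
force: [-0.2, -0.2, 0.6]
gripper_width: 0.0397
```

Request:
arm_command(delta_pos=[[0.973, -0.215, 0.2], [0.973, -0.215, 0.2], [0.973, -0.215, 0.2], [0.973, -0.215, 0.2], [0.973, -0.215, 0.2]], rotation=[[0, 0, -0.389], [0, 0, -0.389], [0, 0, -0.389], [0, 0, -0.389], [0, 0, -0.389]])

```text
time_s: 4.43
eef_pos: [0.4395, 0.1725, 0.3984]
eef_rot: [0.67, 0.743, -0.001, 0.0]
force: [-0.2, -0.4, 0.7]
gripper_width: 0.0401
```

Request:
arm_command(delta_pos=[[0.779, 0.274, 0.7], [0.779, 0.274, 0.7], [0.779, 0.274, 0.7], [0.779, 0.274, 0.7]], rotation=[[0, 0, -0.206], [0, 0, -0.206], [0, 0, -0.206], [0, 0, -0.206]])

```text
time_s: 4.77
eef_pos: [0.4577, 0.2552, 0.3217]
eef_rot: [0.538, 0.843, -0.005, -0.002]
force: [0.5, -0.5, -1.4]
gripper_width: 0.0405
```

Run:
```python
from plan import *
show()
plan([(.4605,.2745,.24,113.5)])
plan([(.4605,.2745,.15,113.5)],frm=(.4605,.2745,.24,113.5))
plan([(.4605,.2745,.07,113.5)],frm=(.4605,.2745,.15,113.5))
```

```text
4.77 [0.4577 0.2552 0.3217] yaw 114.85 zax [-0.008 -0.007 -1.   ] F [ 0.5 -0.5 -1.4] w 40.5 q [ 0.89 -0.13  0.04 -0.   -1.76  2.68]
{"delta_pos": [[0.165, 0.115, 0.815]], "rotation": [[-0.007, 0.002, 0.015]]}
{"delta_pos": [[0.0, -0.0, 0.9]], "rotation": [[0.0, 0.0, 0.0]]}
{"delta_pos": [[0.0, -0.0, 0.8]], "rotation": [[0.0, 0.0, 0.0]]}
```

Request:
arm_command(delta_pos=[[0.165, 0.115, 0.815], [0.165, 0.115, 0.815], [0.165, 0.115, 0.815]], rotation=[[-0.007, 0.002, 0.015], [-0.007, 0.002, 0.015], [-0.007, 0.002, 0.015]])

```text
time_s: 5.02
eef_pos: [0.4583, 0.2743, 0.2326]
eef_rot: [0.548, 0.836, -0.004, -0.002]
force: [-0.3, -0.0, -2.9]
gripper_width: 0.0399
```

Request:
arm_command(delta_pos=[[0, 0, 0.9], [0, 0, 0.9], [0, 0, 0.9]], rotation=[[0, 0, 0], [0, 0, 0], [0, 0, 0]])

```text
time_s: 5.27
eef_pos: [0.4558, 0.2723, 0.138]
eef_rot: [0.548, 0.836, -0.007, -0.003]
force: [-0.7, 0.0, -2.1]
gripper_width: 0.0403
```

Request:
arm_command(delta_pos=[[0, 0, 0.4], [0, 0, 0.8], [0, 0, 0.8], [0, 0, 0.8]], rotation=[[0, 0, 0], [0, 0, 0], [0, 0, 0], [0, 0, 0]])

```text
time_s: 5.6
eef_pos: [0.4546, 0.2707, 0.0582]
eef_rot: [0.549, 0.836, -0.009, -0.003]
force: [-0.1, 0.6, 1.0]
gripper_width: 0.0398
```

Run:
```python
from plan import *
show()
for n in("top","side"):
    s=env.snapshot(n);save(s,n+"1.png")
    x0,y0=(130,120) if n=="top" else (240,190)
    c=cv2.imread(f"pics/{n}1.png")[y0:y0+150,x0:x0+200]
    cv2.imwrite(f"pics/{n}1c.png",cv2.resize(c,None,fx=4,fy=4,interpolation=cv2.INTER_CUBIC))
    p=env.state()["eef_pos"]
    print(n,"tcp px",w2px(s,p), "drift px",w2px(s,(.4605,.2745,.013)))
plan([(.4605,.2745,.026,113.5)])
```

```text
5.6 [0.4546 0.2707 0.0582] yaw 113.47 zax [-0.015 -0.012 -1.   ] F [-0.1  0.6  1. ] w 39.8 q [ 0.91 -0.07 -0.38 -0.   -1.28  2.64]
top tcp px [194.45133288 218.19333487] drift px [196.2346138  218.78832318]
side tcp px [331.21451374 251.40920314] drift px [327.29699603 263.41726355]
{"delta_pos": [[0.002, 0.048, 0.36]], "rotation": [[-0.007, 0.001, -0.0]]}
```

View pics/side1c.png

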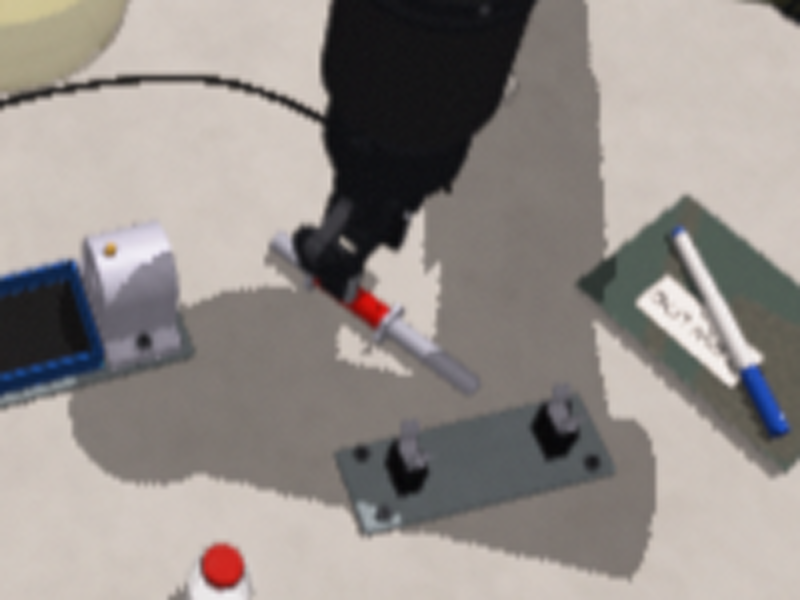

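View pics/top1c.png

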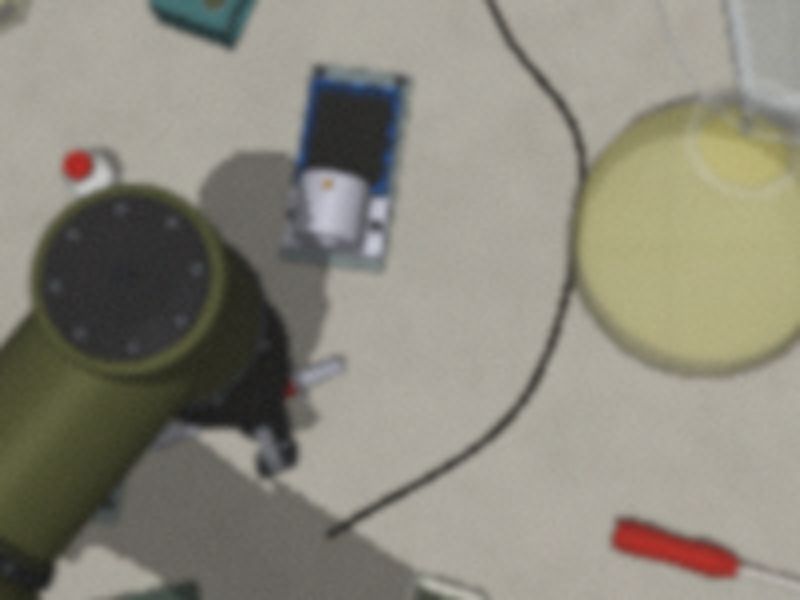

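Request:
arm_command(delta_pos=[[0.002, 0.048, 0.1], [0.002, 0.048, 0.2], [0.002, 0.048, 0.3], [0.002, 0.048, 0.33], [0.002, 0.048, 0.33]], rotation=[[-0.007, 0.001, 0], [-0.007, 0.001, 0], [-0.007, 0.001, 0], [-0.007, 0.001, 0], [-0.007, 0.001, 0]])

```text
time_s: 6.12
eef_pos: [0.4601, 0.2741, 0.0283]
eef_rot: [0.548, 0.836, -0.001, -0.0]
force: [-0.2, -0.6, -0.2]
gripper_width: 0.0401
```

Run:
```python
from plan import *
show()
s=env.snapshot("side");save(s,"side2.png")
c=s["color"][190:290,270:400,::-1]
cv2.imwrite("pics/side2c.png",cv2.resize(c,None,fx=6,fy=6,interpolation=cv2.INTER_CUBIC))
plan([(.4605,.2745,.026,113.5)])
```

```text
6.12 [0.4601 0.2741 0.0283] yaw 113.49 zax [-0.001 -0.002 -1.   ] F [-0.2 -0.6 -0.2] w 40.1 q [ 0.91 -0.04 -0.41  0.   -1.2   2.64]
{"delta_pos": [[0.001, 0.002, 0.029]], "rotation": [[-0.001, 0.001, -0.0]]}
```

View pics/side2c.png

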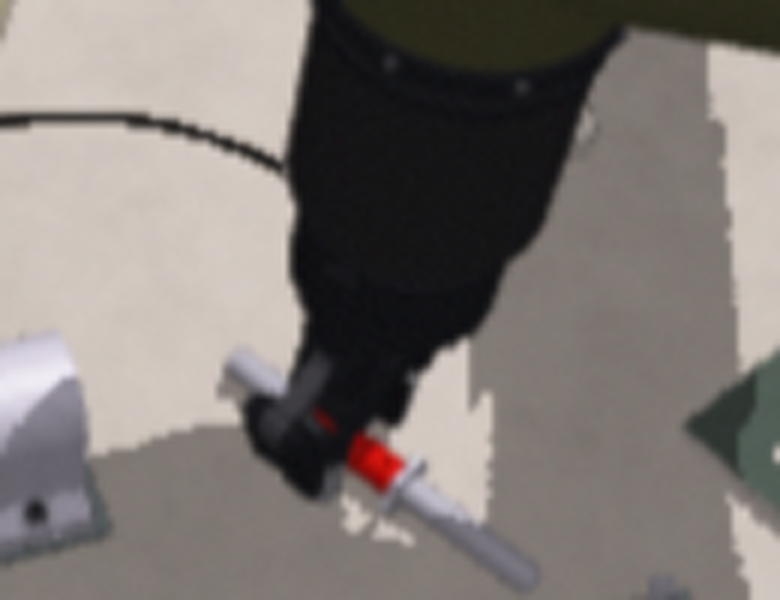

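Run:
```python
from plan import *
s=env.snapshot("side")
u=np.array([np.cos(np.radians(113.5)),np.sin(np.radians(113.5)),0])
n=np.array([u[1],-u[0],0])
c=np.array([.4605,.2745,.013])
f=lambda p:np.round((w2px(s,p)-[270,190])*6)
for x in(-.06,-.026,0,.026,.088):print(x,f(c+u*x))
for x in(-.011,.011):
  for d in(.02,-.02):print("finger tip",x,d,f(c+u*x+n*d+[0,0,-.007]),f(c+u*x+n*d+[0,0,.03]))
```

```text
-0.06 [226. 353.]
-0.026 [292. 402.]
0 [344. 441.]
0.026 [397. 480.]
0.088 [529. 578.]
finger tip -0.011 0.02 [289. 465.] [300. 418.]
finger tip -0.011 -0.02 [349. 402.] [362. 353.]
finger tip 0.011 0.02 [334. 499.] [346. 452.]
finger tip 0.011 -0.02 [393. 434.] [407. 386.]
```

Request:
arm_command(delta_pos=[[0.001, 0.002, 0.02], [0.001, 0.002, 0.02], [0.001, 0.002, 0.02], [0.001, 0.002, 0.02], [0.001, 0.002, 0.02], [0.001, 0.002, 0.02]], rotation=[[0, 0, 0], [0, 0, 0], [0, 0, 0], [0, 0, 0], [0, 0, 0], [0, 0, 0]], grip=0, grip_force=100)

```text
time_s: 6.72
eef_pos: [0.461, 0.2749, 0.0279]
eef_rot: [0.548, 0.836, -0.0, 0.001]
force: [-0.5, -0.4, 3.9]
gripper_width: 0.0123
```

Run:
```python
from plan import *
show()
```

```text
6.72 [0.461  0.2749 0.0279] yaw 113.51 zax [ 0.001 -0.001 -1.   ] F [-0.5 -0.4  3.9] w 12.3 q [ 0.91 -0.04 -0.41  0.   -1.2   2.64]
```

Run:
```python
from plan import *
s=env.snapshot("side");save(s,"side3.png")
c=s["color"][190:290,270:400,::-1]
cv2.imwrite("pics/side3c.png",cv2.resize(c,None,fx=6,fy=6,interpolation=cv2.INTER_CUBIC))
show()
```

```text
6.77 [0.461  0.2749 0.0279] yaw 113.51 zax [ 0.001 -0.001 -1.   ] F [-0.2 -0.7  4.1] w 12.2 q [ 0.91 -0.04 -0.41  0.   -1.2   2.64]
```

View pics/side3c.png

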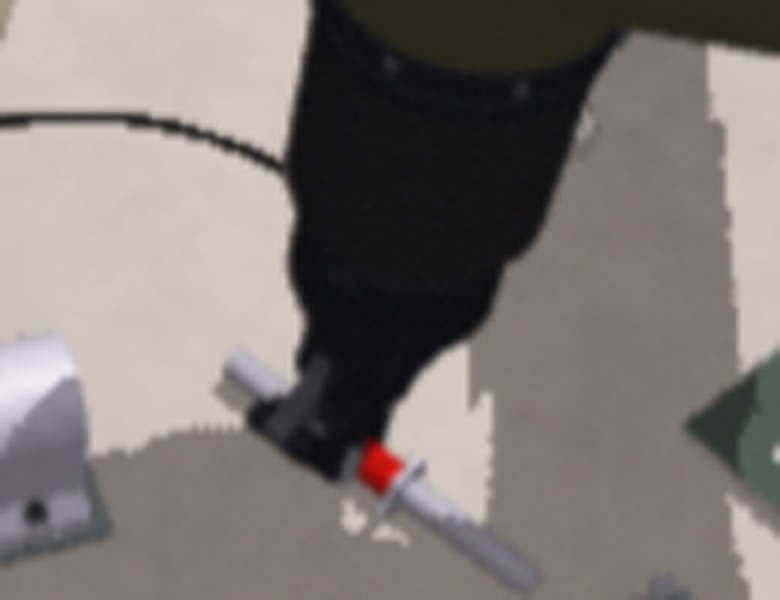

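Request:
arm_command(delta_pos=[[0, 0, 0], [0, 0, 0], [0, 0, 0.02], [0, 0, 0.04], [0, 0, 0.04], [0, 0, 0.04]], rotation=[[0, 0, 0], [0, 0, 0], [0, 0, 0], [0, 0, 0], [0, 0, 0], [0, 0, 0]], grip=30)

```text
time_s: 7.27
eef_pos: [0.4608, 0.2747, 0.0234]
eef_rot: [0.548, 0.836, -0.0, 0.0]
force: [0.3, -0.0, 0.6]
gripper_width: 0.0297
```

Request:
arm_command(delta_pos=[[0, 0, 0], [0, 0, 0], [0, 0, 0], [0, 0, 0], [0, 0, 0], [0, 0, 0]], rotation=[[0, 0, 0], [0, 0, 0], [0, 0, 0], [0, 0, 0], [0, 0, 0], [0, 0, 0]], grip=0, grip_force=80)

```text
time_s: 7.77
eef_pos: [0.461, 0.2748, 0.0237]
eef_rot: [0.548, 0.836, -0.0, 0.001]
force: [0.6, 0.4, 0.7]
gripper_width: 0.0132
```

Run:
```python
from plan import *
show()
```

```text
7.77 [0.461  0.2748 0.0237] yaw 113.51 zax [ 0.001 -0.001 -1.   ] F [0.6 0.4 0.7] w 13.2 q [ 0.91 -0.03 -0.41  0.   -1.19  2.64]
```

Request:
arm_command(delta_pos=[[0, 0, -0.1], [0, 0, -0.3], [0, 0, -0.6], [0, 0, -0.8], [0, 0, -0.8]], rotation=[[0, 0, 0], [0, 0, 0], [0, 0, 0], [0, 0, 0], [0, 0, 0]])

```text
time_s: 8.18
eef_pos: [0.4629, 0.2763, 0.1097]
eef_rot: [0.548, 0.836, 0.004, 0.002]
force: [0.8, 1.6, 0.0]
gripper_width: 0.0132
```

Run:
```python
from plan import *
show()
s=env.snapshot("side");save(s,"side4.png")
c=s["color"][180:290,270:400,::-1]
cv2.imwrite("pics/side4c.png",cv2.resize(c,None,fx=5,fy=5,interpolation=cv2.INTER_CUBIC))
```

```text
8.18 [0.4629 0.2763 0.1097] yaw 113.54 zax [ 0.007  0.004 -1.   ] F [0.8 1.6 0. ] w 13.2 q [ 0.91 -0.1  -0.31  0.   -1.35  2.64]
```

View pics/side4c.png

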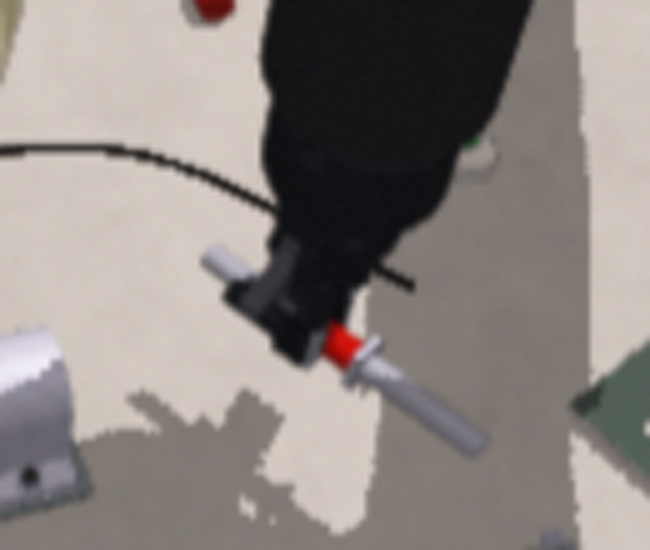

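Run:
```python
from plan import *
a=(.463,.276,.11,53.5)
plan([a]); plan([(.4574,.2444,.105,-7.5)],frm=a)
```

```text
{"delta_pos": [[-0.003, 0.01, -0.03]], "rotation": [[0.003, -0.002, 0.667]]}
{"delta_pos": [[-0.287, 0.143, 0.05]], "rotation": [[-0.0, -0.0, 0.678]]}
```

Request:
arm_command(delta_pos=[[0, 0, -0.03], [0, 0, -0.03], [0, 0, -0.03], [0, 0, -0.03], [0, 0, -0.03], [0, 0, -0.03], [0, 0, -0.03], [0, 0, -0.03], [0, 0, -0.03]], rotation=[[0.003, -0.002, 0.667], [0.003, -0.002, 0.667], [0.003, -0.002, 0.667], [0.003, -0.002, 0.667], [0.003, -0.002, 0.667], [0.003, -0.002, 0.667], [0.003, -0.002, 0.667], [0.003, -0.002, 0.667], [0.003, -0.002, 0.667]])

```text
time_s: 8.98
eef_pos: [0.4614, 0.2755, 0.1089]
eef_rot: [0.895, 0.447, -0.001, -0.0]
force: [-0.1, 0.7, -0.8]
gripper_width: 0.0128
```

Request:
arm_command(delta_pos=[[-0.287, 0.143, 0.05], [-0.287, 0.143, 0.05], [-0.287, 0.143, 0.05], [-0.287, 0.143, 0.05], [-0.287, 0.143, 0.05], [-0.287, 0.143, 0.05], [-0.287, 0.143, 0.05], [-0.287, 0.143, 0.05], [-0.287, 0.143, 0.05], [-0.287, 0.143, 0.05]], rotation=[[0, 0, 0.678], [0, 0, 0.678], [0, 0, 0.678], [0, 0, 0.678], [0, 0, 0.678], [0, 0, 0.678], [0, 0, 0.678], [0, 0, 0.678], [0, 0, 0.678], [0, 0, 0.678]])

```text
time_s: 9.82
eef_pos: [0.455, 0.2436, 0.103]
eef_rot: [0.998, -0.07, -0.002, 0.001]
force: [-0.4, 0.8, -0.5]
gripper_width: 0.0129
```

Run:
```python
from plan import *
show()
for n in("top","side"):
    s=env.snapshot(n);save(s,n+"5.png")
    x0,y0=(150,130) if n=="top" else (220,180)
    c=s["color"][y0:y0+110,x0:x0+150,::-1]
    cv2.imwrite(f"pics/{n}5c.png",cv2.resize(c,None,fx=5,fy=5,interpolation=cv2.INTER_CUBIC))
plan([(.4574,.2444,.0657,-7.5)])
```

```text
9.82 [0.455  0.2436 0.103 ] yaw -8.06 zax [-0.004 -0.002 -1.   ] F [-0.4  0.8 -0.5] w 12.9 q [ 0.88 -0.15 -0.37 -0.   -1.35  0.55]
{"delta_pos": [[0.022, -0.011, 0.376]], "rotation": [[0.001, 0.002, -0.003]]}
```

View pics/side5c.png

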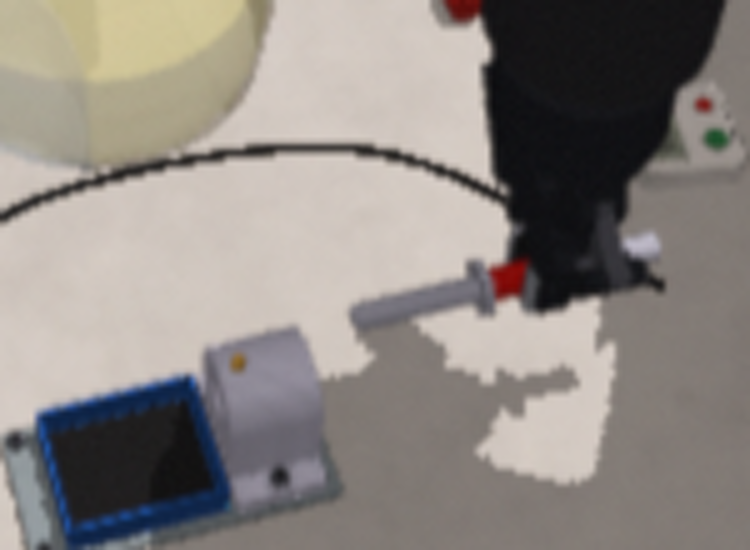

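View pics/top5c.png

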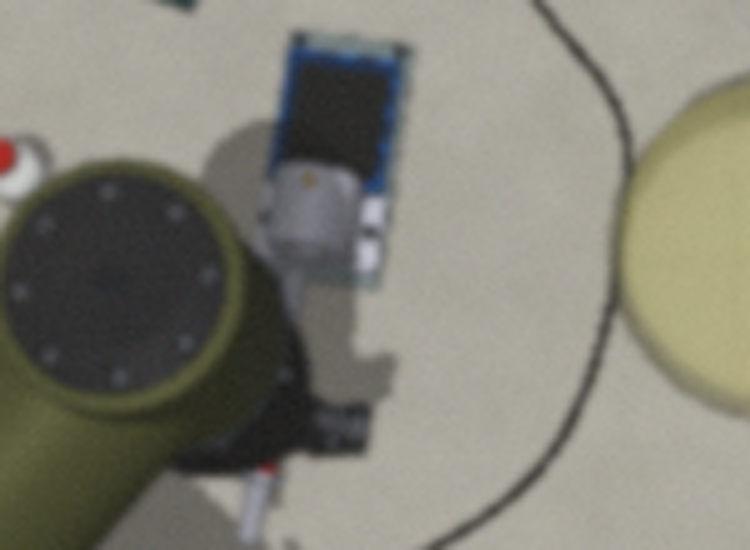

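Request:
arm_command(delta_pos=[[0.022, -0.011, 0.2], [0.022, -0.011, 0.38], [0.022, -0.011, 0.38], [0.022, -0.011, 0.38]], rotation=[[0.001, 0.002, -0.003], [0.001, 0.002, -0.003], [0.001, 0.002, -0.003], [0.001, 0.002, -0.003]])

```text
time_s: 10.25
eef_pos: [0.4569, 0.2438, 0.0644]
eef_rot: [0.998, -0.065, -0.001, 0.001]
force: [0.3, -0.2, -0.3]
gripper_width: 0.0132
```

```bash
cat >> fit.py <<'E'
def fitshaft(s,c,yaw,r=.0065,x0=.032,x1=.084):
    """c: expected grip centre xyz, yaw deg. returns lateral/vert of axis at nose & grip"""
    P=cloud(s);q=P[s["range_z"]>0]
    a=np.radians(yaw);u=np.array([np.cos(a),np.sin(a),0]);n=np.array([-u[1],u[0],0])
    d=q-np.array(c);x=d@u;y=d@n;z=d[:,2]
    m=(x>x0)&(x<x1)&(abs(y)<.012)&(abs(z)<.012)
    x,y,z=x[m],y[m],z[m]
    f=lambda p:np.hypot(y-p[0]-p[1]*(x-.058),z-p[2]-p[3]*(x-.058))-r
    rr=least_squares(f,[0,0,0,0],loss="soft_l1",f_scale=.001)
    m2=(abs(d@n)<.01)&(abs(d[:,2])<.012)&((d@u)>.06)&((d@u)<.1)
    return rr.x,np.abs(rr.fun).mean(),len(x),np.percentile((d@u)[m2],[50,98,100]) if m2.any() else None
E
python3 - <<'E'
from plan import *
from fit import *
np.set_printoptions(precision=4,suppress=True)
show()
st=env.state();Rm=R.from_quat(st["eef_rot"]).as_matrix()
g=st["eef_pos"]+Rm[:,2]*.0107
for n in("top","side"):
    s=env.snapshot(n);save(s,n+"6.png")
    x0,y0=(150,130) if n=="top" else (220,180)
    c=s["color"][y0:y0+110,x0:x0+150,::-1]
    cv2.imwrite(f"pics/{n}6c.png",cv2.resize(c,None,fx=5,fy=5,interpolation=cv2.INTER_CUBIC))
    print(n,g,fitshaft(s,g,-7.5));print(fitblock(s))
    for l in("bore_mouth","drift_nose","drift_grip"):
        for r in env.place_of(s,l)[:1]:print(l,r["centre"],round(r["confidence"],2),px2w(s,r["centre"],z=.055))
    print(w2px(s,g+.088*np.array([.9914,-.1305,0])))
E
```

```text
10.25 [0.4569 0.2438 0.0644] yaw -7.41 zax [-0.002 -0.003 -1.   ] F [ 0.3 -0.2 -0.3] w 13.2 q [ 0.88 -0.12 -0.42  0.   -1.28  0.56]
top [0.4568 0.2438 0.0537] (array([-0.0004, -0.035 ,  0.0015, -0.0335]), np.float64(0.0011104233400745201), 21, array([0.0804, 0.0908, 0.0908]))
(array([0.5858, 0.2265]), np.float64(-8.208347994772804), np.float64(0.00010508741984229551), np.float64(0.0425203936434569), np.float64(0.0017987874461642785), 264)
bore_mouth [209.9, 177.1] 0.62 [0.5727 0.2332 0.055 ]
drift_nose [208.7, 186.0] 0.47 [0.5472 0.2359 0.055 ]
drift_grip [205.3, 220.0] 0.6 [0.4518 0.2428 0.055 ]
[210.039 187.198]
side [0.4568 0.2438 0.0537] (array([ 0.0017, -0.0016,  0.0017, -0.0075]), np.float64(0.0009109718976783505), 122, array([0.0768, 0.0914, 0.092 ]))
(array([0.5867, 0.2282]), np.float64(-7.055885457169165), np.float64(-0.0010123334848584878), np.float64(0.043305663836328674), np.float64(0.001406501495656526), 355)
bore_mouth [279.4, 251.8] 0.75 [0.5645 0.2219 0.055 ]
drift_nose [289.4, 249.6] 0.52 [0.5405 0.2259 0.055 ]
drift_grip [325.0, 244.4] 0.52 [0.4571 0.2466 0.055 ]
[289.1947 252.5759]
```

View pics/side6c.png

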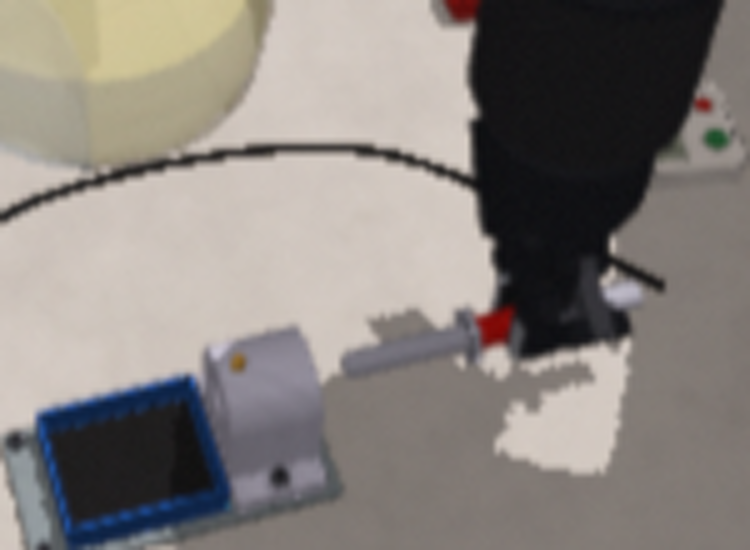

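View pics/top6c.png

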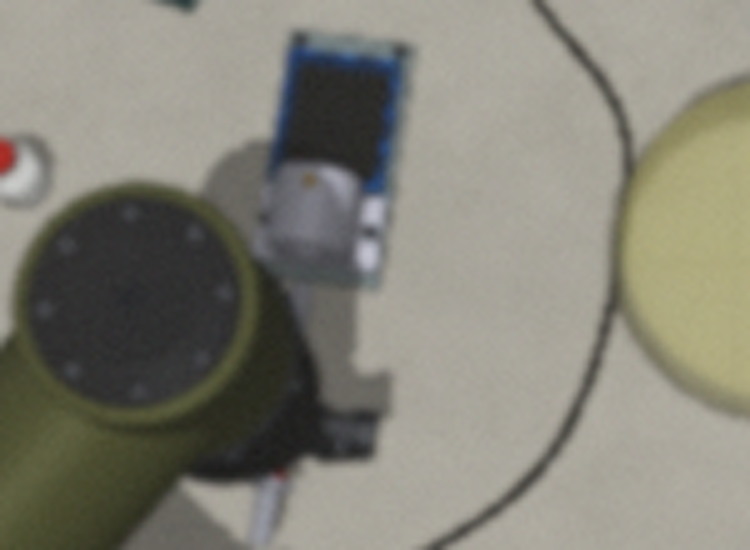

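Run:
```python
from plan import *
for n in("top","side"):
    s=env.snapshot(n);P=cloud(s);C=s["color"].astype(int);ok=s["range_z"]>0
    m=ok&(P[...,0]>.5)&(P[...,0]<.75)&(P[...,1]>.13)&(P[...,1]<.32)&(P[...,2]>.004)
    k,lab,stt,cen=cv2.connectedComponentsWithStats(cv2.morphologyEx(m.astype(np.uint8),cv2.MORPH_OPEN,np.ones((3,3))))
    j=1+np.argmax(stt[1:,4]);g=P[lab==j]
    # lower part only (plate + tray), beyond the block
    gg=g[(g[:,0]>.62)];
    r=cv2.minAreaRect((gg[:,:2]*1000).astype(np.float32));print(n,"tray side",r)
    u=np.array([np.cos(np.radians(-7.5)),np.sin(np.radians(-7.5))]);nn=np.array([-u[1],u[0]])
    d=gg[:,:2]-[.586,.228];al=d@u;la=d@nn
    # edge of lateral extent vs along
    bins=np.arange(.04,.115,.006);L=[];H=[];B=[]
    for b in bins:
        w=(al>b)&(al<b+.006)
        if w.sum()>8: B.append(b);L.append(la[w].min());H.append(la[w].max())
    for E_ in(L,H):
        p=np.polyfit(B,E_,1);print("edge slope deg",np.degrees(p[0])-7.5,np.round(np.array(E_)*1e3,1))
    blue=(C[...,2]>C[...,0]+35)&(P[...,0]>.59)&(P[...,0]<.72)&(P[...,1]>.15)&(P[...,1]<.29)
    v,uu=np.nonzero(blue);w=np.array([px2w(s,(a,b),z=.027)[:2] for a,b in zip(uu,v)])
    print("blue",len(w),cv2.minAreaRect((w*1000).astype(np.float32)))
```

```text
top tray side ((660.8328247070312, 216.68997192382812), (75.47435760498047, 90.47989654541016), 82.62480926513672)
edge slope deg -6.04838783467593 [-38.5 -37.2 -39.2 -38.2 -34.2 -36.7 -36.2 -34.9 -34.2 -39.1 -38.3 -37.6
 -34.1]
edge slope deg -7.826695249033496 [36.2 31.5 34.2 35.8 30.6 34.4 35.9 31.4 29.4 35.7 31.  34.6 35.6]
blue 108 ((649.4259643554688, 218.2581329345703), (64.15608215332031, 81.33462524414062), 83.07707977294922)
side tray side ((660.5993041992188, 218.863037109375), (76.60771179199219, 90.12610626220703), 82.8202896118164)
edge slope deg -10.752366901247587 [-32.2 -32.2 -32.  -31.9 -32.1 -32.1 -31.5 -31.1 -31.2 -31.8 -37.5 -34.9
 -37.2]
edge slope deg -5.893218284228393 [36.3 34.8 38.6 37.9 38.5 37.8 37.  38.3 38.  39.1 38.5 38.8 37.7]
blue 420 ((650.2444458007812, 224.19561767578125), (74.39423370361328, 79.60450744628906), 82.57852172851562)
```

Request:
arm_command(delta_pos=[[0, 0, 0.01], [0.04, 0, 0.01], [0.08, 0, 0.01], [0.12, 0, 0.01], [0.16, 0, 0.01], [0.16, 0, 0.01]], rotation=[[0.001, 0.001, 0], [0.001, 0.001, 0], [0.001, 0.001, 0], [0.001, 0.001, 0], [0.001, 0.001, 0], [0.001, 0.001, 0]])

```text
time_s: 11.25
eef_pos: [0.4741, 0.2422, 0.0644]
eef_rot: [0.998, -0.066, 0.001, -0.001]
force: [-0.3, 0.7, -0.9]
gripper_width: 0.0128
```

Run:
```python
from plan import *
from fit import *
np.set_printoptions(precision=4,suppress=True)
show()
st=env.state();Rm=R.from_quat(st["eef_rot"]).as_matrix()
g=st["eef_pos"]+Rm[:,2]*.0107
for n in("top","side"):
    s=env.snapshot(n)
    x0,y0=(170,150) if n=="top" else (250,220)
    c=s["color"][y0:y0+70,x0:x0+100,::-1]
    cv2.imwrite(f"pics/{n}7c.png",cv2.resize(c,None,fx=7,fy=7,interpolation=cv2.INTER_CUBIC))
    r=fitshaft(s,g,-7.35);print(n,r)
    b=fitblock(s);u=np.array([.9918,-.1279]);nn=np.array([.1279,.9918])
    print("lat shaft-bore mm",1e3*((g[:2]-b[0])@nn+r[0][0]),"z shaft-bore",1e3*(g[2]+r[0][2]-.055-b[2]),"along grip->mouth",1e3*((b[0]-g[:2])@u-.022))
```

```text
11.25 [0.4741 0.2422 0.0644] yaw -7.52 zax [ 0.002  0.001 -1.   ] F [-0.3  0.7 -0.9] w 12.8 q [ 0.85 -0.08 -0.38  0.   -1.27  0.59]
top (array([-0.0005,  0.0058, -0.0054,  0.2448]), np.float64(0.0006445819995251435), 12, array([0.0862, 0.0947, 0.0954]))
lat shaft-bore mm 0.6088475239842137 z shaft-bore -6.784046566364573 along grip->mouth 90.5328953433916
side (array([ 0.0003,  0.0062, -0.0006,  0.0053]), np.float64(0.000918898897746527), 121, array([0.0739, 0.0866, 0.0874]))
lat shaft-bore mm -0.04195695466703976 z shaft-bore -0.944527523107097 along grip->mouth 91.77945174587171
```

View pics/side7c.png

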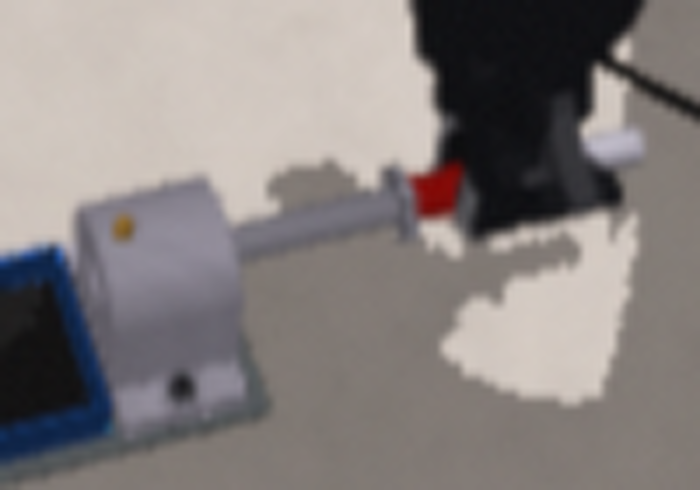

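Request:
arm_command(delta_pos=[[0.03, 0, 0], [0.06, 0, 0], [0.09, 0, 0], [0.09, 0, 0]], rotation=[[-0.001, -0.001, -0.002], [-0.001, -0.001, -0.002], [-0.001, -0.001, -0.002], [-0.001, -0.001, -0.002]])

```text
time_s: 11.68
eef_pos: [0.4828, 0.241, 0.0643]
eef_rot: [0.998, -0.064, -0.0, 0.0]
force: [-0.6, -0.3, -1.3]
gripper_width: 0.0134
```

Run:
```python
from plan import *
show()
print(env.state()["torque"])
```

```text
11.68 [0.4828 0.241  0.0643] yaw -7.35 zax [-0.    -0.001 -1.   ] F [-0.6 -0.3 -1.3] w 13.4 q [ 0.84 -0.06 -0.36  0.   -1.27  0.61]
[-0.08398525 -0.05460215  0.06130499]
```

Request:
arm_command(delta_pos=[[0.03, 0, 0], [0.06, 0, 0], [0.09, 0, 0], [0.12, 0, 0], [0.15, 0, 0]], rotation=[[0, 0, 0], [0, 0, 0], [0, 0, 0], [0, 0, 0], [0, 0, 0]])

```text
time_s: 12.1
eef_pos: [0.4964, 0.2391, 0.0635]
eef_rot: [0.998, -0.064, -0.002, 0.001]
force: [-7.1, 0.2, 0.9]
gripper_width: 0.0131
```

Run:
```python
from plan import *
show()
print(env.state()["torque"])
```

```text
12.1 [0.4964 0.2391 0.0635] yaw -7.34 zax [-0.004 -0.001 -1.   ] F [-7.1  0.2  0.9] w 13.1 q [ 0.81 -0.02 -0.33 -0.   -1.27  0.63]
[0.39926955 2.05261984 0.03617605]
```

Request:
arm_command(delta_pos=[[0.03, 0, -0.01], [0.06, 0, -0.01], [0.09, 0, -0.01], [0.12, 0, -0.01], [0.15, 0, -0.01]], rotation=[[-0.001, 0.002, 0], [-0.001, 0.002, 0], [-0.001, 0.002, 0], [-0.001, 0.002, 0], [-0.001, 0.002, 0]])

```text
time_s: 12.52
eef_pos: [0.5118, 0.2371, 0.0646]
eef_rot: [0.998, -0.064, -0.0, 0.001]
force: [-0.7, -0.3, -0.9]
gripper_width: 0.0126
```

Run:
```python
from plan import *
show()
print(env.state()["torque"])
```

```text
12.52 [0.5118 0.2371 0.0646] yaw -7.34 zax [-0.    -0.003 -1.   ] F [-0.7 -0.3 -0.9] w 12.6 q [ 0.79  0.01 -0.3   0.   -1.27  0.65]
[0.0429142  0.07754116 0.05301278]
```

Request:
arm_command(delta_pos=[[0.04, 0, 0], [0.08, 0, 0], [0.12, 0, 0], [0.15, 0, 0], [0.15, 0, 0]], rotation=[[-0.001, 0, 0], [-0.001, 0, 0], [-0.001, 0, 0], [-0.001, 0, 0], [-0.001, 0, 0]])

```text
time_s: 12.93
eef_pos: [0.5272, 0.235, 0.0644]
eef_rot: [0.998, -0.064, -0.0, 0.002]
force: [0.4, -0.3, -1.3]
gripper_width: 0.0132
```

Run:
```python
from plan import *
show()
for n in("top","side"):
    s=env.snapshot(n)
    x0,y0=(180,130) if n=="top" else (220,220)
    c=s["color"][y0:y0+70,x0:x0+100,::-1]
    cv2.imwrite(f"pics/{n}8c.png",cv2.resize(c,None,fx=7,fy=7,interpolation=cv2.INTER_CUBIC))
    for r in env.place_of(s,"pin_center")[:2]:print(r["centre"],round(r["confidence"],2),px2w(s,r["centre"],z=.019))
```

```text
12.93 [0.5272 0.235  0.0644] yaw -7.37 zax [-0.    -0.005 -1.   ] F [ 0.4 -0.3 -1.3] w 13.2 q [ 0.77  0.04 -0.26  0.   -1.27  0.67]
[217.1, 150.6] 0.41 [0.6599742  0.21890276 0.019     ]
[245.0, 271.3] 0.59 [0.65070437 0.21830582 0.019     ]
```

View pics/side8c.png

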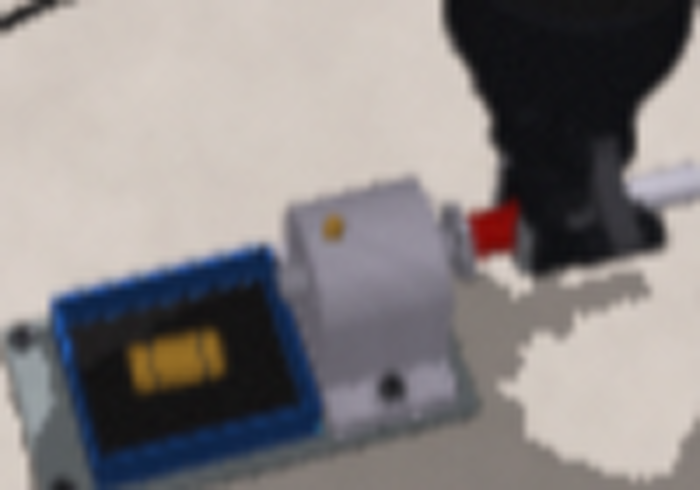

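View pics/top8c.png

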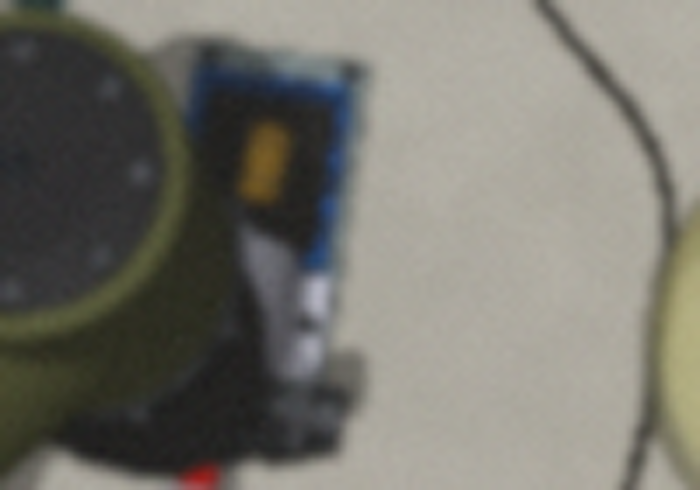

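Request:
arm_command(delta_pos=[[-0.1, 0, 0], [-0.3, 0, 0], [-0.5, 0, 0], [-0.7, 0, 0], [-0.82, 0, 0], [-0.82, 0, 0]], rotation=[[-0.003, 0, 0], [-0.003, 0, 0], [-0.003, 0, 0], [-0.003, 0, 0], [-0.003, 0, 0], [-0.003, 0, 0]])

```text
time_s: 13.63
eef_pos: [0.4433, 0.2461, 0.0648]
eef_rot: [0.998, -0.063, -0.0, 0.004]
force: [0.5, -0.1, -1.5]
gripper_width: 0.0132
```

Run:
```python
from plan import *
from fit import *
np.set_printoptions(precision=4,suppress=True)
show()
st=env.state();Rm=R.from_quat(st["eef_rot"]).as_matrix()
g=st["eef_pos"]+Rm[:,2]*.0107
yaw=np.degrees(np.arctan2(Rm[1,0],Rm[0,0]))
for n in("side",):
    s=env.snapshot(n);save(s,n+"9.png")
    r=fitshaft(s,g,yaw);print(n,r)
    m=s["color"].astype(int)
```

```text
13.63 [0.4433 0.2461 0.0648] yaw -7.24 zax [-0.001 -0.008 -1.   ] F [ 0.5 -0.1 -1.5] w 13.2 q [ 0.91 -0.15 -0.44  0.   -1.28  0.54]
side (array([ 0.0007,  0.0004, -0.0004, -0.0016]), np.float64(0.0009545988963504802), 119, array([0.0761, 0.0905, 0.0907]))
```

View pics/side9.png

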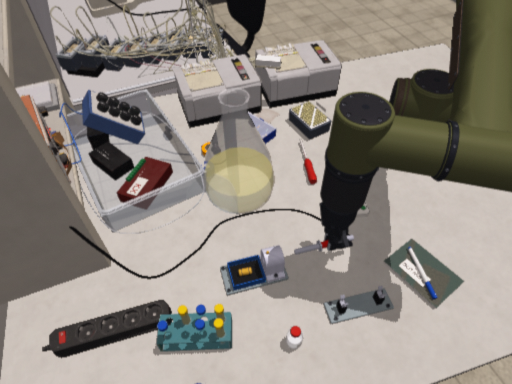

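Run:
```python
from plan import *
a=(.445,.29,.125,-8.5);b=(.4475,.38,.125,-9.8);c=(.4475,.391,.085,-9.8)
plan([a]);plan([b],frm=a);plan([c],frm=b)
```

```text
{"delta_pos": [[-0.048, -0.431, -0.604]], "rotation": [[0.005, -0.0, 0.014]]}
{"delta_pos": [[-0.108, -0.894, -0.0]], "rotation": [[-0.0, -0.0, 0.014]]}
{"delta_pos": [[-0.019, -0.108, 0.4]], "rotation": [[0.0, 0.0, 0.0]]}
```

Request:
arm_command(delta_pos=[[0, 0, -0.3], [-0.048, -0.431, -0.604], [-0.048, -0.431, -0.604], [-0.048, -0.431, -0.604]], rotation=[[0.005, 0, 0.014], [0.005, 0, 0.014], [0.005, 0, 0.014], [0.005, 0, 0.014]])

```text
time_s: 14.02
eef_pos: [0.4462, 0.2925, 0.1277]
eef_rot: [0.997, -0.073, 0.002, -0.002]
force: [-0.0, -0.0, -1.1]
gripper_width: 0.0132
```

Request:
arm_command(delta_pos=[[-0.03, -0.3, 0], [-0.1, -0.6, 0], [-0.108, -0.894, 0], [-0.108, -0.894, 0], [-0.108, -0.894, 0]], rotation=[[0, 0, 0.014], [0, 0, 0.014], [0, 0, 0.014], [0, 0, 0.014], [0, 0, 0.014]])

```text
time_s: 14.43
eef_pos: [0.4483, 0.3828, 0.1259]
eef_rot: [0.996, -0.084, 0.001, -0.0]
force: [0.3, -0.3, -0.7]
gripper_width: 0.0132
```

Run:
```python
from plan import *
show()
plan([(.4475,.391,.085,-9.8)])
```

```text
14.43 [0.4483 0.3828 0.1259] yaw -9.61 zax [ 0.002  0.    -1.   ] F [ 0.3 -0.3 -0.7] w 13.2 q [ 1.05  0.03 -0.15  0.   -1.38  0.36]
{"delta_pos": [[-0.023, -0.08, 0.409]], "rotation": [[-0.0, -0.001, 0.002]]}
```

Request:
arm_command(delta_pos=[[-0.023, -0.08, 0.15], [-0.023, -0.08, 0.3], [-0.023, -0.08, 0.4], [-0.023, -0.08, 0.4], [-0.023, -0.08, 0.4]], rotation=[[0, -0.001, 0.002], [0, -0.001, 0.002], [0, -0.001, 0.002], [0, -0.001, 0.002], [0, -0.001, 0.002]])

```text
time_s: 14.85
eef_pos: [0.4476, 0.3899, 0.0855]
eef_rot: [0.996, -0.086, 0.0, 0.001]
force: [0.0, 0.3, -0.3]
gripper_width: 0.0131
```

Run:
```python
from plan import *
from fit import *
np.set_printoptions(precision=4,suppress=True)
show()
st=env.state();Rm=R.from_quat(st["eef_rot"]).as_matrix()
g=st["eef_pos"]+Rm[:,2]*.0107
yaw=np.degrees(np.arctan2(Rm[1,0],Rm[0,0]))
for n in("top","side"):
    s=env.snapshot(n)
    x0,y0=(130,160) if n=="top" else (310,240)
    c=s["color"][y0:y0+90,x0:x0+100,::-1]
    cv2.imwrite(f"pics/{n}10c.png",cv2.resize(c,None,fx=7,fy=6.6,interpolation=cv2.INTER_CUBIC))
    print(n,g,yaw,fitshaft(s,g,yaw))
    for l in("clip_seat","drift_grip","drift_nose"):
        for r in env.place_of(s,l)[:1]:print(l,r["centre"],round(r["confidence"],2),px2w(s,r["centre"],z=.046 if l=="clip_seat" else g[2]))
    P=cloud(s);ok=s["range_z"]>0
    u=Rm[:2,0];nn=np.array([-u[1],u[0]]);d=P[...,:2]-g[:2];al=d@u;la=d@nn
    m=ok&(abs(al)<.09)&(abs(la)<.045)&(P[...,2]>.005)&(P[...,2]<.012)
    print("plate lat",np.percentile(la[m],[1,5,95,99]),"al",np.percentile(al[m],[1,99]))
    m=ok&(abs(abs(al)-.044)<.012)&(abs(la)<.03)&(P[...,2]>.03)&(P[...,2]<.062)
    for sg in(-1,1):
        k=m&(al*sg>0)
        if k.sum()>5:print("clip",sg,k.sum(),"al",al[k].mean(),"lat",np.percentile(la[k],[5,50,95]))
```

```text
14.85 [0.4476 0.3899 0.0855] yaw -9.82 zax [ 0.    -0.001 -1.   ] F [ 0.   0.3 -0.3] w 13.1 q [ 1.05  0.07 -0.19  0.   -1.31  0.34]
top [0.4476 0.3899 0.0748] -9.821408893864149 (array([-0.0003, -0.01  ,  0.0006, -0.0099]), np.float64(0.0013382984795065303), 89, array([0.0752, 0.0904, 0.0904]))
clip_seat [151.2, 221.7] 0.68 [0.4476 0.3943 0.046 ]
drift_grip [217.8, 155.7] 0.6 [0.6291 0.2103 0.0748]
drift_nose [157.7, 188.0] 0.57 [0.5372 0.3735 0.0748]
plate lat [-0.0329 -0.024   0.0199  0.0411] al [-0.0782  0.0741]
clip -1 29 al -0.04458014445366357 lat [-0.0103 -0.0075  0.0029]
clip 1 26 al 0.04292251016383982 lat [-0.0096 -0.0072  0.0015]
side [0.4476 0.3899 0.0748] -9.821408893864149 (array([ 0.002 , -0.0012,  0.0013, -0.0018]), np.float64(0.0008766289012188234), 157, array([0.0765, 0.0905, 0.0909]))
clip_seat [361.6, 297.7] 0.63 [0.4482 0.3927 0.046 ]
drift_grip [272.7, 268.1] 0.7 [0.6018 0.2645 0.0748]
drift_nose [322.7, 297.2] 0.54 [0.5348 0.3685 0.0748]
plate lat [-0.0176 -0.014   0.0261  0.0273] al [-0.0724  0.0733]
clip 1 72 al 0.04447751215293563 lat [-0.0043  0.0082  0.0131]
```

View pics/side10c.png

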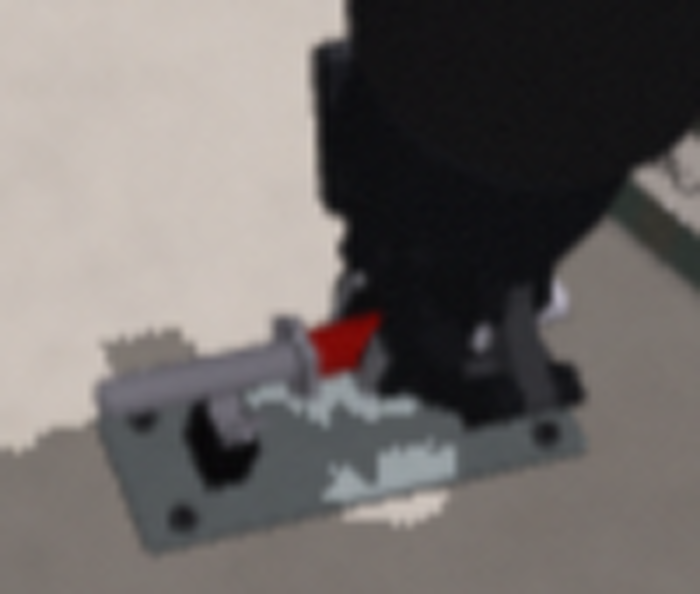

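View pics/top10c.png

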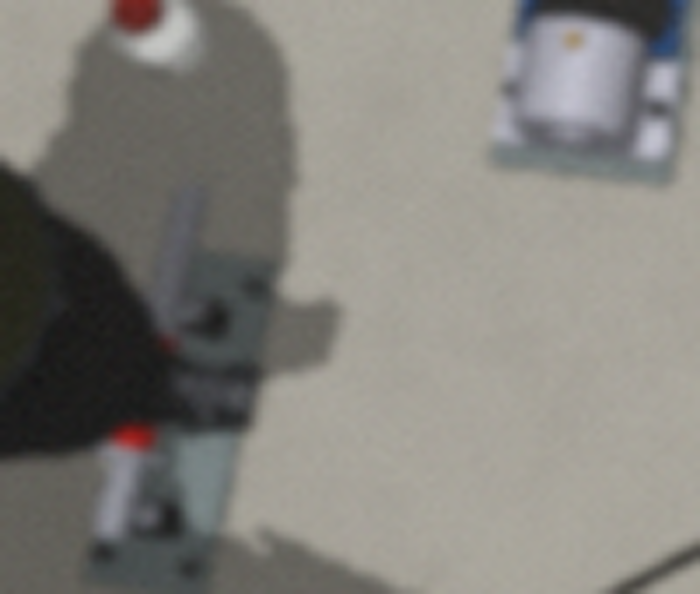

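Run:
```python
from plan import *
a=np.radians(-9.8);u=np.array([np.cos(a),np.sin(a),0]);n=np.array([-u[1],u[0],0])
for nm in("top","side"):
    s=env.snapshot(nm);im=cv2.imread(f"pics/{nm}0.png")
    c=np.array([.4476,.3899,0])+n*(.002 if nm=="side" else -.0003)
    x0,y0=(135,190) if nm=="top" else (315,260);f=10 if nm=="top" else 8
    w,h=(50,60) if nm=="top" else (90,70)
    big=cv2.resize(im[y0:y0+h,x0:x0+w],None,fx=f,fy=f,interpolation=cv2.INTER_CUBIC)
    pp=lambda p:tuple(int(v) for v in ((w2px(s,p)-[x0,y0]+.5)*f))
    zb=-.001 if nm=="side" else 0
    def poly(pts,col):cv2.polylines(big,[np.array([pp(p) for p in pts])],True,col,1)
    poly([c+u*sx*.075+n*sy*.025+[0,0,.008+zb] for sx,sy in((-1,-1),(1,-1),(1,1),(-1,1))],(0,255,255))
    for sx in(-1,1):
        cc=c+u*sx*.044
        poly([cc+u*.005*i+n*.0*j+[0,0,.058+zb] for i,j in((-1,0),(1,0))],(0,0,255))
        poly([cc+u*.005*i+n*.0065*j+[0,0,.058+zb] for i,j in((-1,-1),(1,-1),(1,1),(-1,1))],(0,255,0))
    cv2.imwrite(f"pics/{nm}11.png",big)
```

```text
(no output)
```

View pics/side11.png

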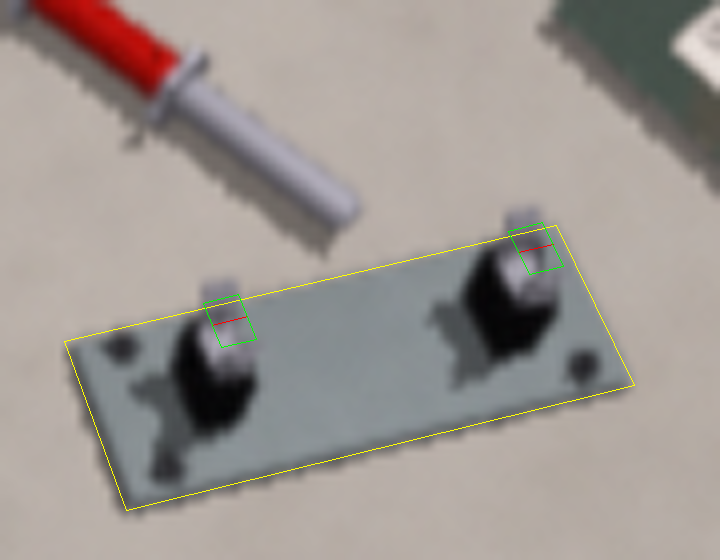

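View pics/top11.png

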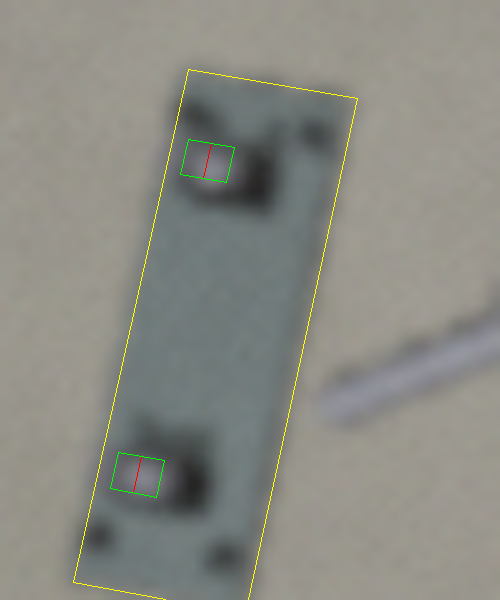

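Request:
arm_command(delta_pos=[[0, -0.01, 0.03], [0, -0.01, 0.06], [0, -0.01, 0.09], [0, -0.01, 0.12], [0, -0.01, 0.12]], rotation=[[0, 0, 0], [0, 0, 0], [0, 0, 0], [0, 0, 0], [0, 0, 0]])

```text
time_s: 15.77
eef_pos: [0.4473, 0.3917, 0.073]
eef_rot: [0.996, -0.085, -0.0, 0.0]
force: [0.8, -0.2, -1.3]
gripper_width: 0.013
```

Run:
```python
from plan import *
show()
print(env.state()["torque"])
```

```text
15.77 [0.4473 0.3917 0.073 ] yaw -9.79 zax [-0. -0. -1.] F [ 0.8 -0.2 -1.3] w 13.0 q [ 1.06  0.08 -0.2  -0.   -1.29  0.34]
[-0.02468514  0.03212793 -0.00999486]
```

Request:
arm_command(delta_pos=[[0, 0.004, 0.02], [0, 0.004, 0.04], [0, 0.004, 0.06], [0, 0.004, 0.06]], rotation=[[0, 0, 0], [0, 0, 0], [0, 0, 0], [0, 0, 0]])

```text
time_s: 16.1
eef_pos: [0.4472, 0.3913, 0.0666]
eef_rot: [0.996, -0.085, -0.0, 0.0]
force: [-0.6, -0.4, -0.1]
gripper_width: 0.013
```

Run:
```python
from plan import *
show()
print(env.state()["torque"])
```

```text
16.1 [0.4472 0.3913 0.0666] yaw -9.79 zax [-0.    -0.001 -1.   ] F [-0.6 -0.4 -0.1] w 13.0 q [ 1.06  0.08 -0.21 -0.   -1.28  0.34]
[0.12459111 0.00143006 0.01660491]
```

Request:
arm_command(delta_pos=[[0, 0, 0.02], [0, 0, 0.04], [0, 0, 0.05]], rotation=[[0, 0, 0], [0, 0, 0], [0, 0, 0]])

```text
time_s: 16.35
eef_pos: [0.4481, 0.3916, 0.0634]
eef_rot: [0.996, -0.085, 0.001, -0.0]
force: [-1.7, -3.0, 6.9]
gripper_width: 0.0132
```

Run:
```python
from plan import *
show()
print(env.state()["torque"])
```

```text
16.35 [0.4481 0.3916 0.0634] yaw -9.77 zax [ 0.002  0.    -1.   ] F [-1.7 -3.   6.9] w 13.2 q [ 1.06  0.09 -0.22  0.   -1.27  0.34]
[-0.64994117  0.34229951  0.06511142]
```

Request:
arm_command(delta_pos=[[0, 0.008, 0.02], [0, 0.008, 0.04], [0, 0.008, 0.06], [0, 0.008, 0.08]], rotation=[[0, 0, 0], [0, 0, 0], [0, 0, 0], [0, 0, 0]])

```text
time_s: 16.68
eef_pos: [0.4482, 0.391, 0.0563]
eef_rot: [0.996, -0.085, 0.001, -0.0]
force: [-7.6, -3.0, 15.5]
gripper_width: 0.0129
```

Run:
```python
from plan import *
show()
print(env.state()["torque"])
```

```text
16.68 [0.4482 0.391  0.0563] yaw -9.76 zax [ 0.003  0.001 -1.   ] F [-7.6 -3.  15.5] w 12.9 q [ 1.06  0.09 -0.23  0.   -1.25  0.34]
[-0.93689602  2.55035546 -0.05302238]
```

Request:
arm_command(delta_pos=[[0, 0, 0.025], [0, 0, 0.04], [0, 0, 0.04]], rotation=[[0, 0, 0], [0, 0, 0], [0, 0, 0]])

```text
time_s: 16.93
eef_pos: [0.4487, 0.3916, 0.0563]
eef_rot: [0.996, -0.085, 0.002, -0.001]
force: [-9.0, -5.2, 19.2]
gripper_width: 0.0132
```

Run:
```python
from plan import *
from fit import *
np.set_printoptions(precision=4,suppress=True)
show()
print(env.state()["torque"])
st=env.state();Rm=R.from_quat(st["eef_rot"]).as_matrix()
g=st["eef_pos"]+Rm[:,2]*.0107
s=env.snapshot("side");c=s["color"][240:330,310:410,::-1]
cv2.imwrite("pics/side12c.png",cv2.resize(c,None,fx=7,fy=6.6,interpolation=cv2.INTER_CUBIC))
print(g,fitshaft(s,g,-9.8,x0=.052))
```

```text
16.93 [0.4487 0.3916 0.0563] yaw -9.7 zax [ 0.005  0.002 -1.   ] F [-9.  -5.2 19.2] w 13.2 q [ 1.06  0.09 -0.23  0.   -1.25  0.34]
[-1.7056  3.0465  0.0025]
[0.4488 0.3916 0.0456] (array([ 0.0008,  0.0076, -0.0008,  0.0128]), np.float64(0.0009005818440365926), 91, array([0.0759, 0.09  , 0.0905]))
```

View pics/side12c.png

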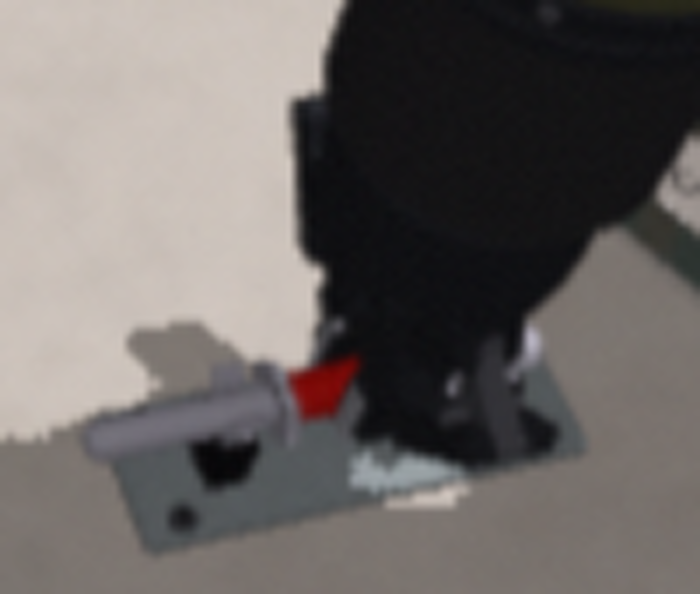

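Request:
arm_command(delta_pos=[[0, 0, 0], [0, 0, 0], [0, 0, 0], [0, 0, 0], [0, 0, 0]], rotation=[[0, 0, 0], [0, 0, 0], [0, 0, 0], [0, 0, 0], [0, 0, 0]], grip=45)

```text
time_s: 17.4
eef_pos: [0.4485, 0.3913, 0.0554]
eef_rot: [0.996, -0.085, 0.002, -0.001]
force: [-0.8, -0.4, 0.6]
gripper_width: 0.0448
```

Run:
```python
from plan import *
show()
```

```text
17.4 [0.4485 0.3913 0.0554] yaw -9.71 zax [ 0.004  0.001 -1.   ] F [-0.8 -0.4  0.6] w 44.8 q [ 1.06  0.09 -0.23  0.   -1.25  0.34]
```

Released; retreat straight up, then back away for a clear view.

Request:
arm_command(delta_pos=[[0, 0, -0.1], [0, 0, -0.4], [0, 0, -0.8], [0, 0, -1.0], [0, 0, -1.0]], rotation=[[-0.002, 0.002, 0], [-0.002, 0.002, 0], [-0.002, 0.002, 0], [-0.002, 0.002, 0], [-0.002, 0.002, 0]])

```text
time_s: 17.82
eef_pos: [0.45, 0.3928, 0.163]
eef_rot: [0.996, -0.084, 0.007, -0.003]
force: [0.0, -0.3, 0.7]
gripper_width: 0.0448
```

Request:
arm_command(delta_pos=[[-0.3, 0.5, -0.8], [-0.3, 1.0, -0.8], [-0.3, 1.0, -0.8], [-0.3, 1.0, -0.8]], rotation=[[0, 0, 0], [0, 0, 0], [0, 0, 0], [0, 0, 0]])

```text
time_s: 18.15
eef_pos: [0.4025, 0.2967, 0.2475]
eef_rot: [0.996, -0.085, 0.009, -0.005]
force: [0.5, 0.5, 2.0]
gripper_width: 0.0451
```

Request:
arm_command(delta_pos=[[-0.2, 1.0, -0.5], [-0.2, 1.0, -0.5], [-0.2, 1.0, -0.5], [-0.2, 1.0, -0.5]], rotation=[[0, 0, 0], [0, 0, 0], [0, 0, 0], [0, 0, 0]])

```text
time_s: 18.48
eef_pos: [0.3648, 0.1979, 0.302]
eef_rot: [0.996, -0.086, 0.013, -0.009]
force: [1.3, 0.3, 1.0]
gripper_width: 0.045
```

Request:
arm_command(delta_pos=[[0, 1.0, 0], [0, 1.0, 0], [0, 1.0, 0], [0, 1.0, 0]], rotation=[[0, 0, 0], [0, 0, 0], [0, 0, 0], [0, 0, 0]])

```text
time_s: 18.82
eef_pos: [0.3474, 0.0967, 0.3017]
eef_rot: [0.996, -0.087, 0.014, -0.01]
force: [0.9, 0.6, 1.0]
gripper_width: 0.0451
```

Run:
```python
from plan import *
from fit import *
np.set_printoptions(precision=4,suppress=True)
show()
g=np.array([.4485,.3915,.046])
for n in("top","side"):
    s=env.snapshot(n);save(s,n+"13.png")
    x0,y0=(130,180) if n=="top" else (300,240)
    c=s["color"][y0:y0+85,x0:x0+110,::-1]
    cv2.imwrite(f"pics/{n}13c.png",cv2.resize(c,None,fx=7,fy=7,interpolation=cv2.INTER_CUBIC))
    print(n,"nose part",fitshaft(s,g,-9.8,x0=.052),"\n tail",fitshaft(s,g,-9.8+180,x0=.050,x1=.06)[0], "grip",fitshaft(s,g,-9.8,r=.008,x0=-.022,x1=.022)[0])
    P=cloud(s);u=np.array([np.cos(np.radians(-9.8)),np.sin(np.radians(-9.8))]);d=P[...,:2]-g[:2];al=d@u;la=d@[-u[1],u[0]]
    for a0,a1 in((-.058,-.05),(-.02,0),(0,.02),(.052,.065),(.065,.085)):
        m=(s["range_z"]>0)&(al>a0)&(al<a1)&(abs(la)<.006);print(a0,a1,"top z",np.percentile(P[...,2][m],90),m.sum())
```

```text
18.82 [0.3474 0.0967 0.3017] yaw -10.02 zax [ 0.03   0.017 -0.999] F [0.9 0.6 1. ] w 45.1 q [ 0.86 -0.65 -0.37  0.01 -1.81  0.54]
top nose part (array([ 0.0005, -0.0612,  0.0003,  0.0361]), np.float64(0.0014024552771596062), 53, array([0.0758, 0.0899, 0.0913])) 
 tail [-0.0032 -0.7757 -0.0022 -0.1296] grip [ 0.001   0.0172 -0.0002 -0.0087]
-0.058 -0.05 top z 0.05162958332589398 18
-0.02 0 top z 0.055345298932918445 48
0 0.02 top z 0.05575282140598725 51
0.052 0.065 top z 0.05248690916132324 29
0.065 0.085 top z 0.05445901985537285 53
side nose part (array([ 0.0009, -0.0036, -0.0015,  0.0362]), np.float64(0.0009019536609286632), 93, array([0.076 , 0.0906, 0.0912])) 
 tail [-0.0018 -0.3711 -0.003  -0.3721] grip [ 0.0008  0.0026 -0.0004  0.0011]
-0.058 -0.05 top z 0.0520457676072833 11
-0.02 0 top z 0.053188746142387534 85
0 0.02 top z 0.054160115058604255 79
0.052 0.065 top z 0.05087743020550446 59
0.065 0.085 top z 0.051854564574904186 97
```

View pics/side13c.png

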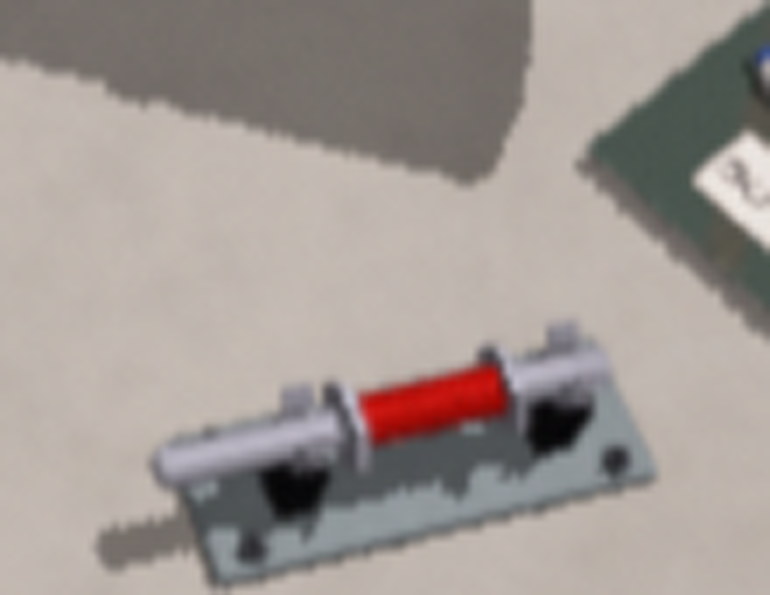

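View pics/side13.png

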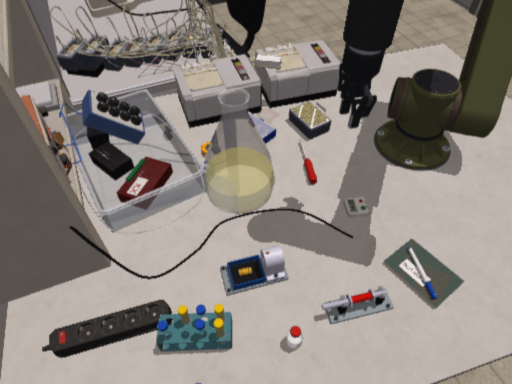

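View pics/top13.png

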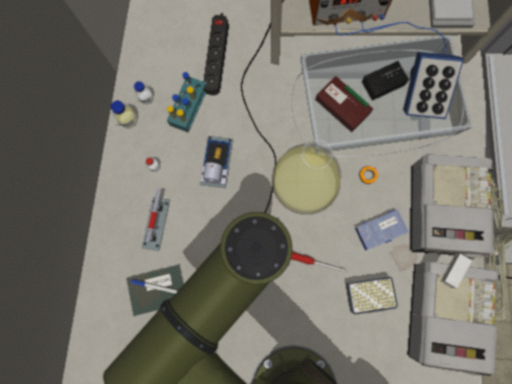

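Run:
```python
from plan import *
show();print(env.hand_in())
```

```text
18.92 [0.3477 0.0991 0.3003] yaw -9.94 zax [ 0.028  0.017 -0.999] F [-0.6  0.4 -1. ] w 45.2 q [ 0.86 -0.64 -0.37  0.01 -1.81  0.54]
the job is handed in; nothing more can be done
None
```

I drove the pin out with the drift's long end; it dropped into the blue tray. I then drew the drift out, pressed it into both clips of the tool rest, let go and backed the arm away. The job was handed in at 18.9 s.

**Pin:** The last pictures show it lying in the tray. The push took about 7 N along the bore.

**Drift:** The press stopped at 19 N. After release the grip axis measured 45.6–45.8 mm high against 46 mm, about level and lying in both clips. It sits about 3 mm off centre along the clips, where 10 mm is allowed.

**Bystanders:** The bottle and parts box look unmoved in the last pictures, but I did not measure them again.

**Checks that disagreed:**
- The gripper read about 13 mm on the 16 mm grip. I regripped once, lower down, and it held.
- The two cameras differed by 1–2 mm sideways, so I averaged them.
- Line fits to the short tail stub were too noisy to use. I judged the tail end from the depth heights there and from the side picture.

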